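# Load the measuring unit and lock its collar

## Task

Load the grey measuring unit: turn the collar on its top back to the red mark, pull the blue-fronted tray out to its stop, stand every blue-lidded steel tin that is on the bench upright in the tray, one to a pocket, then push the tray fully home and turn the collar clockwise until its orange-handled lever points at the green mark, not short of it and not past it. Move the tray only while the collar is at the red mark, and leave everything else on the bench where it is.

Things in the scene. Friction and masses are not known exactly. Their poses are not given: they have to be found in the camera images.
- collar (a joint): Angle of the lock collar, rad: 0 at the red mark (also its stop), growing clockwise seen from above; 1.4 at the green mark (locked); its other stop, 1.75, lies past the green mark. It stays where it is left (friction 0.15 N m). Seen from above, the lever points in the direction unit yaw + pi + 0.75 - (this angle), counter-clockwise from world +x.
- collar_axis (a point): Point on the collar's vertical axis, fixed on the unit's top, at the height of collar_grip. Axes as the unit's. The collar is a silver ring of 58 mm radius and 18 mm height round a black sensor head of 44 mm radius, which ends 15 mm below this point; the red and green marks are 24 mm long bars on the unit's top, 100 to 124 mm from the axis.
- collar_grip (a point): On the axis of the orange upright handle post at the end of the collar's lever, 13 mm below the post's top. The post is round, 18 mm in diameter, free for 40 mm below this point, where the 12 mm wide lever begins, and stands 85 mm from the collar's axis. Turns with the collar.
- unit: The measuring unit, a grey case 240 x 360 mm and 127 mm tall, fixed to the bench; origin at the centre of its underside, x from its front (blue tray front, facing the robot) to its back, y to its left, z up.
- tray (a joint): How far the tray is pulled out, m: 0 fully home, 0.15 at its stop; it slides along the unit's -x, and stays where it is left (friction about 2 N).
- tray_handle (a point): Middle of the tray's handle: a level steel bar 12 mm thick and 110 mm long along the unit's y, on two sloping legs, 55 mm in front of the blue tray front and 19 mm below the unit's top. Moves with the tray; axes as the unit's.
- tray_floor (a point): Centre of the upper face of the tray's floor, 20 mm above the bench. The tray is 130 mm deep inside with four pockets side by side; its blue front rises 80 mm above the floor, its other walls 24 mm. Axes as the unit's; moves with the tray.
- pocket0 (a point): Middle of the upper face of the floor of tray pocket 0 (pockets are numbered from the unit's left side, +y, to its right). A pocket is 130 mm along the unit's x and 78 mm along y, with walls 24 mm high and 4 mm thick; pockets lie 82 mm apart. Axes as the unit's. Moves with the tray.
- pocket1 (a point): Middle of the upper face of the floor of tray pocket 1 (pockets are numbered from the unit's left side, +y, to its right). A pocket is 130 mm along the unit's x and 78 mm along y, with walls 24 mm high and 4 mm thick; pockets lie 82 mm apart. Axes as the unit's. Moves with the tray.
- pocket2 (a point): Middle of the upper face of the floor of tray pocket 2 (pockets are numbered from the unit's left side, +y, to its right). A pocket is 130 mm along the unit's x and 78 mm along y, with walls 24 mm high and 4 mm thick; pockets lie 82 mm apart. Axes as the unit's. Moves with the tray.
- pocket3 (a point): Middle of the upper face of the floor of tray pocket 3 (pockets are numbered from the unit's left side, +y, to its right). A pocket is 130 mm along the unit's x and 78 mm along y, with walls 24 mm high and 4 mm thick; pockets lie 82 mm apart. Axes as the unit's. Moves with the tray.
- tin0_mid (a point): Middle (half-way up) of sample tin 0: an upright steel cylinder 58 mm in diameter and 66 mm tall with a blue band-like lid round its top, 0.11 to 0.22 kg, closed, z along its axis. May be absent (None).
- tin1_mid (a point): Middle (half-way up) of sample tin 1: an upright steel cylinder 58 mm in diameter and 66 mm tall with a blue band-like lid round its top, 0.11 to 0.22 kg, closed, z along its axis. May be absent (None).
- tin2_mid (a point): Middle (half-way up) of sample tin 2: an upright steel cylinder 58 mm in diameter and 66 mm tall with a blue band-like lid round its top, 0.11 to 0.22 kg, closed, z along its axis. May be absent (None).
- tin3_mid (a point): Middle (half-way up) of sample tin 3: an upright steel cylinder 58 mm in diameter and 66 mm tall with a blue band-like lid round its top, 0.11 to 0.22 kg, closed, z along its axis. May be absent (None).
- reagent: Amber bottle, 54 mm in diameter, 120 mm tall, origin under its base. Not to be moved.
- adapter: Black power adapter, 50 x 60 x 34 mm, origin under its centre. Not to be moved.
- mug: Blue mug, 80 mm in diameter, 95 mm tall, origin under its base. Not to be moved.
- mouse: Grey computer mouse, 100 x 60 mm, 34 mm tall, origin under its centre. Not to be moved.
Mind the look-alikes: they are no part of the job. Leave any black look-alike of the part that bears tin3_mid alone. Leave any black look-alike of the part that bears tin1_mid alone.

How it is judged:
By the outcome, as a careful person would: the job done as asked, in the order asked, and still so for the second after the job is handed in, with the robot touching nothing.
Of tin0, tin1, tin2, tin3 only 2 to 4 are there at a start; the rules pass over those that are not, and their reading is None.
At some moment in a run one of tin0, tin1, tin2, tin3 may be knocked a few centimetres aside while the robot is not near it.
Once in a run the grip may slacken for a moment while it holds something.
It also fails if it takes over 210 s, if anything falls off the work surface, if the arm or the gripper's body presses on something with over 40 N, if the wrist force passes 120 N, or if a joint passes its speed limit or range.

## Robot

A 7-joint arm with a two-finger parallel gripper is mounted at the origin on the work surface. World frame = base frame: x ahead of the robot, y to its left, z up, the work surface at z = 0. Lengths are in mm, angles in rad, forces in N, time in s.
With the tool pointing down it reaches from about 400 to 875 mm from the base axis. Payload 4.4 kg.
Tool frame: the origin (TCP) lies at the very end of the fingers, on their centre line; the grasp point (between the pads) lies 19 mm behind it; z points along the fingers, y is the direction in which the jaws open and shut (so a half turn about z gives the same grasp; the last joint's range is limited). The gripper opens to 85 mm and grips with 20 to 120 N. Pads are 22 mm wide; open, the fingers measure 114 mm over their backs; the gripper's body (76 mm by 85 mm) begins 54 mm behind the grasp point. The pads swing forward as they close: fully open they stand 13 mm farther back than shut.
Start: joints at [-1.198, 0.628, 0.038, 1.517, -0.027, 0.996, -0.02], TCP at [276.134, 588.445, 231.313] pointing down, gripper open.
Joint ranges: [-3.06, 3.06], [-0.37, 2.12], [-1.25, 1.32], [0.18, 2.47], [-1.1, 4.24], [0.23, 1.98], [-2.94, 2.94]. Speed limits (rad/s): [2.57, 2.57, 3.14, 3.14, 3.14, 3.14, 3.14].

## Interface

Orientations are given as [roll, pitch, yaw] about the fixed x, y, z axes, in that order (R = Rz(yaw) Ry(pitch) Rx(roll)).
In Python, from cell import ctrl gives the robot as it stands.
- The arm moves only by the shell command python3 -m crank 'ROWS' [OPENING]. ROWS is JSON, a list that holds one entry, the list of rows, each a list of 6 numbers: the shift along the tool's x, y, z in units of 30 mm (1.0 is 30 mm), then the turn, a rotation vector about the tool's x, y, z in units of 6 degrees (1.0 is 6 degrees). In form: [[[tx, ty, tz, rx, ry, rz], ...]]. A call has 1 to 12 rows; each row shifts and turns the pose as measured when the row begins, along the tool's axes as they then stand; what a row does not reach is not made up. A row lasts 1/12 s, in which the tool goes at most 41.7 mm and 7.16 degrees, less where a joint would pass 70% of its speed; a pose out of reach is approached as far as the arm can. A call is refused whole if a number of a shift passes 1 or a number of a turn 1, either way. A call with a gripper value outside its range is refused whole. OPENING is the gripper command: -1 is fully open, 1 is shut, values between are in proportion, set as the call begins (- or left out, the last holds). The fingers move at their own pace and stop on an object; the grip force is fixed at half the most. Time passes only in rows, so rows that do not move let the fingers close. It gives the time, the measured TCP pose, the force and the opening at its end, in the units of the state.
- ctrl.read_state(): the state, without advancing time (a new reading comes with each control period).
- ctrl.get_image(name): name is "scene" or "top" or "wrist"; returns a dict with "color" (384x512x3 uint8, red, green, blue), "depth" (384x512 float32, mm along the optical axis (not along the pixel's ray), 0 where there is no reading), "camera_matrix" (3x3 intrinsics, pixels), "k1" (the pictures are not rectified: a ray, as slopes to the right and down, at radius r is drawn at 1 + k1 r^2 times it, then the intrinsics apply), "R" (3x3) and "t" (3): a world point X has camera coordinates R X + t. Camera axes: x right, y down, z forward; pixel columns grow to the right and rows downward; lengths in mm; the calibration is good to about 2 mm. A picture is of the moment at which its call begins.
- ctrl.finish_job(): hands the job in, once; it reports no verdict.
Trained networks look in a picture, given as the dict that the camera call returned (one of the last four; its "shot" number tells which), for a name from the list of things; names that differ only in an ending like _2 or _b are one class to them, and where a whole thing is asked for, a point or a joint stands for the part that bears it (a point fixed in the world has none). Each returns a list of dicts, best first, with "conf" (0 to 1); they miss things now and then, are a little off and sometimes report something else, mostly with a low value. They report only what shows in the picture. A call takes as long as a camera call. They do not tell look-alikes from the thing itself.
- ctrl.search_frame(query, picture): "extent" ([centre column, centre row, width, height] in pixels, round what is visible of it).
The state is a dict: "clock": time; "qpos": joint angles; "qd": joint speeds; "tau": joint torques, N m; "eef_pos": TCP position; "tool_rot": TCP orientation; "force": force on the tool from outside, world axes, zero at the start; "torque": the same for the moment, N m; "width": finger opening in mm.
Only numpy, scipy, OpenCV 4.12 (cv2) and the standard library are available. Lean on these libraries where they do the work, as an engineer would, in place of code of your own. Each camera call takes 0.05 s, during which the arm holds its last target. There are 200 camera calls.

## Working session

There is one attempt and no reset: what is moved stays moved. The work goes in short steps, Python scripts to look and compute and a shell command to move; the robot and the scene stay as the last step left them, time stands still between calls to the robot, and variables do not carry over. Pictures are saved under pics/ and viewed, about 12 in all and at most 16, crops included, and the job is handed in when it is done.

```bash
ls; mkdir -p pics; python3 - <<'E'
from cell import ctrl
import cv2,numpy as np
s=ctrl.read_state();print({k:np.round(v,3).tolist() for k,v in s.items()})
ims=[]
for n in("scene","top"):
    p=ctrl.get_image(n);ims.append(p["color"])
    print(n,p["camera_matrix"].tolist(),p["k1"],p["R"].round(3).tolist(),p["t"].round(1).tolist())
    for q in("tin0_mid","collar_grip","unit","tray_handle","reagent","adapter","mug","mouse"):
        print(q,[(np.round(d["extent"]).tolist(),round(d["conf"],2)) for d in ctrl.search_frame(q,p)])
for n,i in zip("st",ims): cv2.imwrite(f"pics/{n}0.png",cv2.resize(i[...,::-1],(768,576),interpolation=cv2.INTER_CUBIC))
E
```

```text
pics
{'clock': 0.0, 'qpos': [-1.198, 0.629, 0.038, 1.518, -0.027, 0.996, -0.02], 'qd': [0.0, 0.002, -0.0, -0.0, 0.001, 0.002, 0.0], 'tau': [0.002, -56.341, 1.227, -19.345, 0.011, 0.011, -0.0], 'eef_pos': [275.854, 587.87, 230.377], 'tool_rot': [-3.14, 0.0, 2.703], 'force': [-0.092, -0.665, -0.375], 'torque': [0.009, 0.031, 0.005], 'width': 85.317}
scene [[382.14687101941706, 0.0, 254.84981990328743], [0.0, 382.14687101941706, 193.50484721310866], [0.0, 0.0, 1.0]] -0.09380970318958677 [[0.44, 0.898, 0.013], [0.733, -0.35, -0.584], [-0.52, 0.266, -0.812]] [-236.4, -310.4, 1807.5]
tin0_mid [([329.0, 214.0, 20.0, 25.0], 0.86)]
collar_grip [([253.0, 244.0, 35.0, 51.0], 0.76), ([255.0, 269.0, 124.0, 112.0], 0.22)]
unit [([255.0, 267.0, 124.0, 110.0], 0.8)]
tray_handle [([238.0, 225.0, 34.0, 22.0], 0.67)]
reagent [([326.0, 215.0, 17.0, 22.0], 0.7), ([307.0, 188.0, 17.0, 23.0], 0.59), ([340.0, 184.0, 14.0, 19.0], 0.15)]
adapter [([136.0, 248.0, 29.0, 32.0], 0.74), ([352.0, 169.0, 14.0, 17.0], 0.65), ([254.0, 267.0, 126.0, 112.0], 0.3)]
mug [([136.0, 246.0, 29.0, 32.0], 0.72)]
mouse [([134.0,
[... 177 characters left out ...]
70817083], [0.0, 376.42377233514515, 193.2467462446392], [0.0, 0.0, 1.0]] -0.10931612253515087 [[0.02, -1.0, -0.015], [-0.992, -0.018, -0.126], [0.126, 0.018, -0.992]] [-10.3, 563.1, 1195.8]
tin0_mid [([182.0, 155.0, 26.0, 18.0], 0.74)]
collar_grip [([293.0, 139.0, 37.0, 49.0], 0.69)]
unit [([292.0, 137.0, 122.0, 104.0], 0.84)]
tray_handle [([289.0, 173.0, 110.0, 28.0], 0.89)]
reagent [([289.0, 173.0, 115.0, 31.0], 0.74), ([184.0, 198.0, 22.0, 18.0], 0.53), ([139.0, 191.0, 24.0, 20.0], 0.41)]
adapter [([113.0, 203.0, 22.0, 22.0], 0.81), ([294.0, 136.0, 123.0, 100.0], 0.61), ([383.0, 272.0, 31.0, 29.0], 0.18)]
mug [([400.0, 215.0, 37.0, 30.0], 0.89)]
mouse [([383.0, 272.0, 31.0, 27.0], 0.72)]
```

View pics/s0.png

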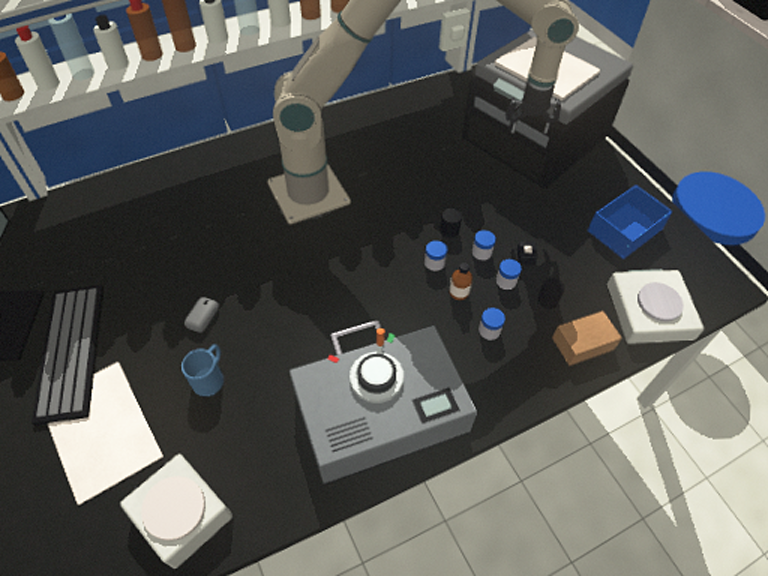

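View pics/t0.png

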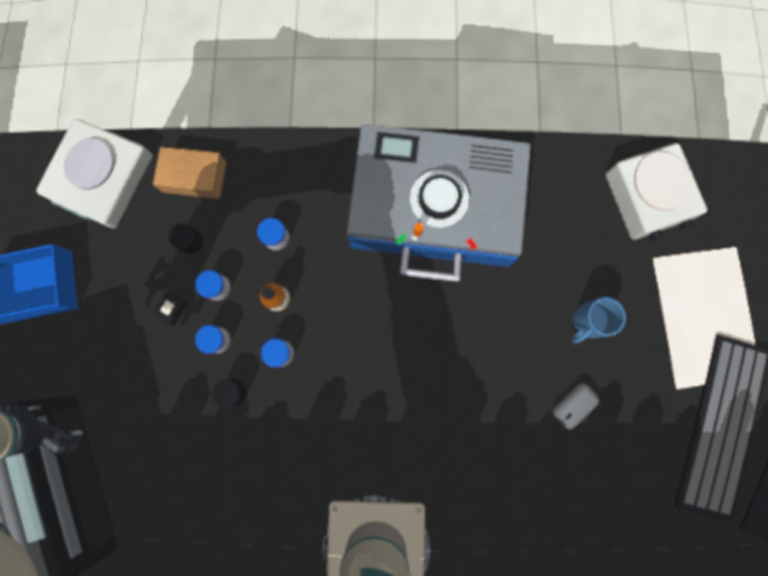

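The scene view (pixels in the enlarged picture) shows four blue-lidded tins at (436,255), (484,245), (509,274) and (491,323), with the bottle at (461,283) among them. The unit has its collar lever near the green mark. In the top view, possible confusions with the tins are:
- Black look-alike tins at (185,238) and (228,393).
- The amber bottle at (272,296).
- The adapter at (168,307).
- The blue mug at (600,318).

I'll take the four blue lids: (272,233), (211,285), (211,339) and (276,353). Next I'll measure them and the unit.

```bash
cat > h.py <<'E'
from cell import ctrl
import cv2,numpy as np
def dist(p): return np.array([p["k1"],0,0,0,0.])
def project(p,X):
    X=np.atleast_2d(np.asarray(X,float))
    return cv2.projectPoints(X,cv2.Rodrigues(p["R"])[0],np.asarray(p["t"],float),p["camera_matrix"],dist(p))[0][:,0]
def ray(p,uv):
    n=cv2.undistortPoints(np.asarray(uv,float).reshape(-1,1,2),p["camera_matrix"],dist(p))[:,0]
    d=np.c_[n,np.ones(len(n))]@p["R"]           # world direction per unit depth
    return -p["R"].T@p["t"],d
def atz(p,uv,z):
    c,d=ray(p,uv); return c+d*((z-c[2])/d[:,2])[:,None]
def cloud(p):
    h,w=p["depth"].shape
    uv=np.stack(np.meshgrid(np.arange(w),np.arange(h)),-1).reshape(-1,2)
    c,d=ray(p,uv); X=c+d*p["depth"].reshape(-1,1)
    X[p["depth"].ravel()<=0]=np.nan
    return X.reshape(h,w,3)
def tri(views):
    A=np.zeros((3,3));b=np.zeros(3)
    for p,uv in views:
        c,d=ray(p,[uv]);d=d[0]/np.linalg.norm(d[0]);P=np.eye(3)-np.outer(d,d);A+=P;b+=P@c
    return np.linalg.solve(A,b)
def hsv(p): return cv2.cvtColor(p["color"],cv2.COLOR_RGB2HSV)
def blobs(mask,amin=15):
    n,l,s,c=cv2.connectedComponentsWithStats(mask.astype(np.uint8))
    return [(c[i],s[i],l==i) for i in range(1,n) if s[i][4]>=amin]
def show(p,name,box=None,W=640):
    im=p["color"][...,::-1]
    if box: im=im[box[1]:box[3],box[0]:box[2]]
    cv2.imwrite("pics/"+name,cv2.resize(im,None,fx=W/im.shape[1],fy=W/im.shape[1],interpolation=cv2.INTER_CUBIC))
E
python3 - <<'E'
from h import *
t=ctrl.get_image("top");s=ctrl.get_image("scene")
for n,p in(("top",t),("scene",s)):
    C=cloud(p);H=hsv(p)
    m=(abs(H[...,0].astype(int)-110)<14)&(H[...,1]>170)&(H[...,2]>90)
    print(n)
    for c,st,l in blobs(m,25):
        X=C[l]; print(c.round(1),st[4],np.nanmedian(X,0).round(0), "zmax",np.nanpercentile(X[:,2],90).round(0))
    for nm,m in(("orange",(H[...,0]>7)&(H[...,0]<18)&(H[...,1]>200)&(H[...,2]>120)),("red",((H[...,0]<4)|(H[...,0]>176))&(H[...,1]>180)&(H[...,2]>100)),("green",(abs(H[...,0].astype(int)-65)<15)&(H[...,1]>120))):
        for c,st,l in blobs(m,4):
            X=np.nanmedian(C[l],0)
            if 300<X[0]<900 and X[2]<300: print(nm,c.round(1),st[4],X.round(0))
    X=C.reshape(-1,3);k=(abs(X[:,2]-127)<6)&(X[:,0]>500)&(abs(X[:,1])<450)
    pts=X[k][:,:2].astype(np.float32)
    im=np.zeros((1000,1000),np.uint8)
    for a,b in pts: im[int(a)//4,int(b+500)//4]=1
    im=cv2.morphologyEx(im,cv2.MORPH_CLOSE,np.ones((5,5)))
    for c,st,l in blobs(im,500):
        q=np.argwhere(l)*4-[0,500]; print("top face",cv2.minAreaRect(q.astype(np.float32)))
    print("zmed",np.median(X[k][:,2]))
E
```

```text
top
[180.  153.7] 257 [684. 240.  67.] zmax 70.0
[238.4 162.4] 39 [659.  51.  63.] zmax 101.0
[ 23.6 188.2] 2219 [568. 806.   8.] zmax 74.0
[288.1 167.4] 144 [ 643. -110.   84.] zmax 101.0
[325.1 171.9] 182 [ 630. -229.   82.] zmax 101.0
[138.6 188.7] 263 [567. 371.  66.] zmax 70.0
[138.7 225.7] 268 [447. 364.  67.] zmax 69.0
[182.6 234.8] 273 [422. 221.  66.] zmax 69.0
orange [278.4 152.6] 22 [662. -74. 195.]
orange [181.1 200.8] 41 [528. 223.  88.]
red [314.1 162.3] 15 [ 651. -187.  130.]
green [266.7 159.3] 27 [657. -42. 129.]
top face ((764.647216796875, -123.20451354980469), (365.77349853515625, 248.77908325195312), 84.5596694946289)
zmed 127.74755244172252
scene
[480.1 137.7] 1999 [ 519. 1428. -199.] zmax -193.0
[418.9 144.3] 1113 [540. 852.  30.] zmax 78.0
[322.9 159.4] 132 [453. 363.  67.] zmax 71.0
[291.2 166.7] 109 [430. 222.  67.] zmax 71.0
[339.7 178.8] 145 [572. 368.  68.] zmax 72.0
[328.4 211.8] 161 [689. 240.  68.] zmax 71.0
red [221.7 238.6] 15 [ 651. -184.  130.]
green [260.  224.6] 21 [658. -41. 129.]
top face ((763.9176025390625, -121.46609497070312), (361.9416809082031, 253.76800537109375), 84.73760223388672)
zmed 128.32736392721847
```

The measurements agree with each other:
- **Unit:** top at 128 mm, centre about (764,-122), yaw about -0.095.
- **Collar:** axis at (740,-118) from both marks. The lever reads about 1.17 rad.
- **Tins:** tops at about 68 mm.

Next I'll move above the post.

```bash
cat > go.py <<'E'
# usage: go.py x y z yaw(or -)  -> remaining shift/turn in tool axes and row units
import sys,numpy as np
from scipy.spatial.transform import Rotation as R
from cell import ctrl
s=ctrl.read_state();T=R.from_euler("xyz",s["tool_rot"])
a=sys.argv[1:]
d=T.inv().apply(np.array([float(v) for v in a[:3]])-s["eef_pos"])/30
yaw=s["tool_rot"][2] if a[3]=="-" else float(a[3])
g=R.from_euler("xyz",[np.pi,0,yaw])
r=np.degrees((T.inv()*g).as_rotvec())/6
print("pos",np.round(s["eef_pos"],1),"rot",np.round(s["tool_rot"],3),"w",round(s["width"],1),"t",round(s["clock"],1),"F",np.round(s["force"],1))
print("shift",d.round(2),"turn",r.round(2))
E
python3 go.py 640 -60 270 2.63
```

```text
pos [276.1 588.4 231.3] rot [ 3.142 -0.     2.703] w 85.6 t 1.0 F [0.2 0.4 0.4]
shift [-20.16 -14.41  -1.29] turn [ 0.   -0.    0.69]
```

```bash
python3 -m crank '[[[0,0,-0.6,0,0,0],[0,0,-0.6,0,0,0]]]' -1
```

```text
clock: 1.17
eef_pos: [275.0, 586.0, 263.9]
tool_rot: [-3.133, 0.0, 2.703]
force: [-0.5, 0.5, 0.9]
width: 85.4
```

```bash
python3 -m crank '[[[-0.96,-0.68,0,0,0,0],[-0.96,-0.68,0,0,0,0],[-0.96,-0.68,0,0,0,0],[-0.96,-0.68,0,0,0,0],[-0.96,-0.68,0,0,0,0],[-0.96,-0.68,0,0,0,0],[-0.96,-0.68,0,0,0,0],[-0.96,-0.68,0,0,0,0],[-0.96,-0.68,0,0,0,0],[-0.96,-0.68,0,0,0,0],[-0.96,-0.68,0,0,0,0]]]' ; python3 -m crank '[[[-0.96,-0.68,0,0,0,0],[-0.96,-0.68,0,0,0,0],[-0.96,-0.68,0,0,0,0],[-0.96,-0.68,0,0,0,0],[-0.96,-0.68,0,0,0,0],[-0.96,-0.68,0,0,0,0],[-0.96,-0.68,0,0,0,0],[-0.96,-0.68,0,0,0,0]]]'; python3 go.py 640 -60 270 2.63
```

```text
clock: 2.08
eef_pos: [470.3, 248.6, 267.0]
tool_rot: [3.134, -0.005, 2.723]
force: [0.7, 0.6, -1.1]
width: 85.3
clock: 2.75
eef_pos: [620.4, -7.4, 266.7]
tool_rot: [3.131, -0.002, 2.724]
force: [0.3, 0.5, -0.5]
width: 85.5
pos [620.4  -7.4 266.7] rot [ 3.131e+00 -2.000e-03  2.724e+00] w 85.5 t 2.8 F [ 0.3  0.5 -0.5]
shift [-1.31 -1.34 -0.13] turn [ 0.1  -0.02  0.89]
```

```bash
python3 -m crank '[[[-0.7,-0.7,-0.1,0.1,0,0.5],[-0.7,-0.7,0,0,0,0.5],[0,0,0,0,0,0]]]'; python3 - <<'E'
from h import *
w=ctrl.get_image("wrist");t=ctrl.get_image("top");s=ctrl.get_image("scene")
show(w,"w1.png",W=640)
for n,p in(("w",w),("top",t),("s",s)):
    H=hsv(p);C=cloud(p)
    for nm,m in(("orange",(H[...,0]>5)&(H[...,0]<18)&(H[...,1]>190)&(H[...,2]>100)),("red",((H[...,0]<4)|(H[...,0]>176))&(H[...,1]>180)&(H[...,2]>100)),("green",(abs(H[...,0].astype(int)-65)<15)&(H[...,1]>120))):
        for c,st,l in blobs(m,6):
            X=C[l];x=np.nanmedian(X,0)
            if 500<x[0]<900 and x[1]<50 and 110<x[2]<300: print(n,nm,c.round(1),st,x.round(0),np.nanpercentile(X[:,2],[5,95]).round(0))
    print([ (np.round(d["extent"]),round(d["conf"],2)) for d in ctrl.search_frame("collar_grip",p)])
E
python3 go.py 640 -60 270 2.63
```

```text
clock: 3.0
eef_pos: [643.4, -77.2, 269.2]
tool_rot: [-3.137, 0.004, 2.603]
force: [-0.9, -1.9, 1.1]
width: 85.3
w orange [274.4 213.6] [265 195  21  37 618] [661. -71. 193.] [150. 195.]
w red [174.8 235.6] [164 227  23  18 233] [ 649. -184.  127.] [126. 128.]
w green [295.1 174.9] [287 163  17  25 285] [657. -40. 127.] [126. 129.]
[(array([273., 250., 109., 128.]), 0.82)]
top red [314.  162.2] [312 160   5   5  12] [ 651. -186.  129.] [127. 132.]
[]
s red [221.9 238.8] [220 237   5   4  13] [ 650. -184.  128.] [124. 131.]
s green [260.2 224.7] [259 222   4   6  18] [658. -39. 129.] [124. 135.]
[(array([253., 245.,  36.,  49.]), 0.74)]
pos [642.2 -65.5 269.3] rot [ 3.140e+00 -2.000e-03  2.618e+00] w 85.2 t 3.3 F [-0.4  0.7 -0.6]
shift [ 0.15  0.12 -0.02] turn [ 0.01 -0.02 -0.12]
```

View pics/w1.png

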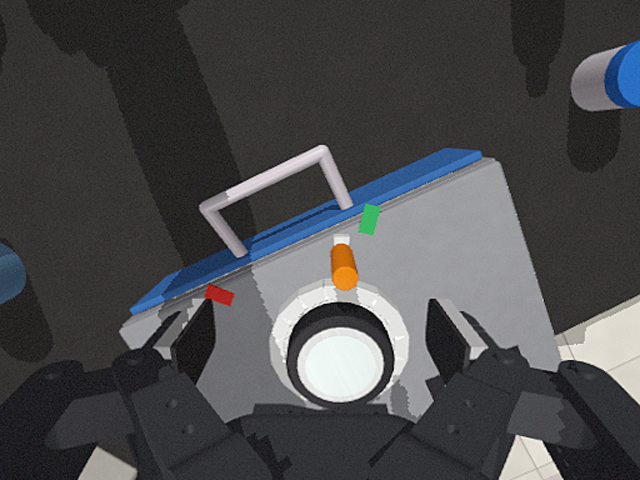

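The wrist view (640 px wide) shows the orange post at (343,267), just short of the green bar at (370,219). The red bar is at (219,295) and the collar is centred near (340,365). Next I'll measure the post's top disc.

```bash
cat > meas.py <<'E'
from h import *
def lever(w,verbose=1):
    H=hsv(w);C=cloud(w);h=H[...,0].astype(int)
    def pick(m):
        b=[l for c,s,l in blobs(m,20) if 110<np.nanmedian(C[l][:,2])<230 and np.nanmedian(C[l][:,0])>500]
        return max(b,key=lambda l:l.sum())
    O=pick((h>5)&(h<18)&(H[...,1]>150)&(H[...,2]>80)); X=C[O]; X=X[X[:,2]>190]
    o,r=cv2.minEnclosingCircle(X[:,:2].astype(np.float32))
    ro=[]
    for m in(((h<4)|(h>176))&(H[...,1]>180)&(H[...,2]>100),abs(h-65)<15):
        if m is not None:
            L=pick(m&(H[...,1]>120)); ro.append(atz(w,[np.argwhere(L)[:,::-1].mean(0)],127.5)[0][:2])
    R,G=map(np.array,ro); d=G-R; n=np.array([d[1],-d[0]])/np.linalg.norm(d)
    A=(R+G)/2+n*112*np.cos(.7); yaw=np.arctan2(n[1],n[0]); v=np.array(o)-A
    th=(yaw+np.pi+.75-np.arctan2(v[1],v[0])+np.pi)%(2*np.pi)-np.pi
    print("red",R.round(1),"green",G.round(1),"sep",np.linalg.norm(d).round(1),"axis",A.round(1),"yaw",round(yaw,3),"post",np.round(o,1),"rad",round(r,1),"topz",np.median(X[:,2]).round(1),"r",np.linalg.norm(v).round(1),"theta",round(th,3),"median",np.median(X,0).round(1))
if __name__=="__main__": lever(ctrl.get_image("wrist"))
E
python3 meas.py
```

```text
red [ 649.3 -181.1] green [656.8 -40.3] sep 141.1 axis [ 738.6 -115.3] yaw -0.053 post [665.7 -72.9] rad 8.8 topz 194.2 r 84.2 theta 1.223 median [665.2 -72.5 194.2]
```

```bash
python3 go.py 665.7 -72.9 163 2.60
```

```text
pos [642.2 -65.6 269.4] rot [ 3.140e+00 -2.000e-03  2.618e+00] w 85.3 t 3.4 F [0.9 0.2 0.8]
shift [-0.8   0.18  3.55] turn [ 0.01 -0.01  0.17]
```

```bash
python3 -m crank '[[[-0.4,0.1,0,0,0,0.15],[-0.4,0.1,0.4,0,0,0],[0,0,0.7,0,0,0],[0,0,0.7,0,0,0],[0,0,0,0,0,0]]]' 0;python3 go.py 665.7 -72.9 163 2.60
```

```text
clock: 3.77
eef_pos: [667.7, -65.5, 216.8]
tool_rot: [3.136, 0.002, 2.612]
force: [-1.1, 0.7, -2.2]
width: 42.7
pos [667.7 -65.5 216.8] rot [3.136e+00 2.000e-03 2.612e+00] w 42.7 t 3.8 F [-1.1  0.7 -2.2]
shift [-0.06 -0.26  1.79] turn [0.06 0.02 0.11]
```

```bash
python3 -m crank '[[[-0.05,-0.26,0,0,0,0.1],[0,0,0,0,0,0],[0,0,0,0,0,0]]]' ;python3 go.py 665.7 -72.9 163 2.60
```

```text
clock: 4.02
eef_pos: [664.9, -71.1, 218.3]
tool_rot: [3.135, 0.001, 2.604]
force: [1.1, -0.1, 0.5]
width: 42.8
pos [664.9 -71.1 218.3] rot [3.135e+00 1.000e-03 2.604e+00] w 42.8 t 4.0 F [ 1.1 -0.1  0.5]
shift [-0.05 -0.05  1.84] turn [0.07 0.01 0.04]
```

```bash
python3 -m crank '[[[-0.03,-0.05,0.5,0,0,0],[0,0,0.5,0,0,0],[0,0,0.5,0,0,0],[0,0,0.3,0,0,0],[0,0,0,0,0,0],[0,0,0,0,0,0]]]' ;python3 -m crank '[[[0,0,0,0,0,0],[0,0,0,0,0,0],[0,0,0,0,0,0],[0,0,0,0,0,0]]]' 1;python3 go.py 665.7 -72.9 163 2.60
```

```text
clock: 4.52
eef_pos: [670.0, -73.5, 171.8]
tool_rot: [3.128, 0.015, 2.603]
force: [0.2, -0.3, 1.0]
width: 42.7
clock: 4.85
eef_pos: [670.9, -73.8, 174.1]
tool_rot: [3.127, 0.017, 2.603]
force: [1.3, -0.4, -4.8]
width: 15.8
pos [670.9 -73.8 174.1] rot [3.127 0.017 2.603] w 15.8 t 4.8 F [ 1.3 -0.4 -4.8]
shift [ 0.17 -0.07  0.37] turn [0.14 0.16 0.03]
```

```bash
python3 -m crank '[[[0,0,0,0,0,0],[0,0,0,0,0,0],[0.17,-0.05,0.2,0.1,0.15,0],[0,0,0.2,0,0,0],[0,0,0,0,0,0]]]' 0.2;python3 go.py 665.7 -72.9 163 2.60;
```

```text
clock: 5.27
eef_pos: [666.7, -72.3, 163.0]
tool_rot: [3.137, 0.003, 2.604]
force: [-1.0, 0.3, 0.2]
width: 34.3
pos [666.7 -72.3 163. ] rot [3.137e+00 3.000e-03 2.604e+00] w 34.3 t 5.3 F [-1.   0.3  0.2]
shift [ 0.02 -0.03 -0.  ] turn [0.04 0.03 0.03]
```

```bash
python3 -m crank '[[[0,0,0,0,0,0],[0,0,0,0,0,0],[0,0,0,0,0,0],[0,0,0,0,0,0],[0,0,0,0,0,0]]]' 1;  python3 -m crank '[[[-0.007,-0.198,0,0,0,-0.667],[-0.007,-0.198,0,0,0,-0.667],[-0.007,-0.198,0,0,0,-0.667],[-0.007,-0.198,0,0,0,-0.667],[0,0,0,0,0,0]]]';python3 - <<'E'
import numpy as np
from cell import ctrl
s=ctrl.read_state();A=np.array([739,-117]);v=s["eef_pos"][:2]-A
print(np.hypot(*v),"phi",np.arctan2(v[1],v[0])%(2*np.pi),"yaw",s["tool_rot"][2]%(2*np.pi))
E
```

```text
clock: 5.68
eef_pos: [666.5, -72.0, 162.6]
tool_rot: [3.137, 0.002, 2.604]
force: [0.1, -0.5, -0.1]
width: 16.6
clock: 6.1
eef_pos: [656.7, -95.2, 162.6]
tool_rot: [3.139, 0.003, 2.894]
force: [-0.5, -0.7, -1.7]
width: 16.4
85.1723578956742 phi 2.8828636569585018 yaw 2.8937059420022364
```

```bash
python3 -m crank '[[[-0.007,-0.198,0,0,0,-0.667],[-0.007,-0.198,0,0,0,-0.667],[-0.007,-0.198,0,0,0,-0.667],[-0.007,-0.198,0,0,0,-0.667],[-0.007,-0.198,0,0,0,-0.667],[-0.007,-0.198,0,0,0,-0.667],[-0.007,-0.198,0,0,0,-0.667],[-0.007,-0.198,0,0,0,-0.667],[-0.007,-0.198,0,0,0,-0.667],[-0.007,-0.198,0,0,0,-0.667],[-0.007,-0.198,0,0,0,-0.667]]]'; python3 -m crank '[[[-0.005,-0.148,0,0,0,-0.5],[-0.005,-0.148,0,0,0,-0.5],[0,0,0,0,0,0]]]'; python3 - <<'E'
import numpy as np
from cell import ctrl
s=ctrl.read_state();A=np.array([739,-117]);v=s["eef_pos"][:2]-A
print(np.hypot(*v),"phi",np.arctan2(v[1],v[0])%(2*np.pi),"yaw",s["tool_rot"][2]%(2*np.pi),s["force"],s["qpos"])
E
```

```text
clock: 7.02
eef_pos: [664.5, -158.5, 162.6]
tool_rot: [3.139, 0.001, -2.614]
force: [-0.2, 0.0, -0.1]
width: 17.0
clock: 7.27
eef_pos: [669.9, -167.1, 162.6]
tool_rot: [3.139, 0.001, -2.51]
force: [0.4, -0.5, -0.5]
width: 16.5
85.33178041688376 phi 3.7695648232067405 yaw 3.7729266739426333 [ 0.37282134 -0.45797227 -0.46942786] [ 0.31935414  0.76541405 -0.2081645   1.45199555  0.17438628  0.94312736
  2.26713251]
```

```bash
python3 -m crank '[[[0,-0.08,0,0,0,-0.2],[0,-0.08,0,0,0,-0.2],[0,0,0,0,0,0]]]'; python3 -m crank '[[[0,-0.1,0,0,0,0],[0,-0.1,0,0,0,0]]]';python3 -m crank '[[[0,-0.1,0,0,0,0],[0,-0.1,0,0,0,0]]]'; python3 - <<'E'
import numpy as np
from cell import ctrl
s=ctrl.read_state();A=np.array([739,-117]);v=s["eef_pos"][:2]-A
print(np.hypot(*v),"phi",np.arctan2(v[1],v[0])%(2*np.pi),"yaw",s["tool_rot"][2]%(2*np.pi),s["force"])
E
```

```text
clock: 7.52
eef_pos: [671.2, -168.9, 162.6]
tool_rot: [3.135, -0.001, -2.47]
force: [-0.5, -1.0, 0.2]
width: 16.7
clock: 7.68
eef_pos: [671.2, -169.0, 162.6]
tool_rot: [3.124, -0.004, -2.469]
force: [-9.2, 4.2, 5.9]
width: 16.3
clock: 7.85
eef_pos: [671.0, -168.9, 162.6]
tool_rot: [3.114, -0.008, -2.468]
force: [-9.3, 5.4, 4.0]
width: 15.9
85.5207305380698 phi 3.793485301056753 yaw 3.8152632299026767 [-9.25880354  5.43633182  4.04001052]
```

Stop found: the reaction force rose to 10 N with the lever at 3.793 rad, which gives a unit yaw of -0.098. I'll release, rise, and turn towards the handle.

```bash
python3 -m crank '[[[0,0,0,0,0,0],[0,0,0,0,0,0],[0,0,0,0,0,0]]]' -0.2; python3 -m crank '[[[0,0,-0.5,0,0,0],[0,0,-1,0,0,0],[0,0,-1,0,0,0],[0,0,-1,0,0,0],[0,0,0,0,0,0]]]'; python3 -m crank '[[[0.5,0,0,0,0,1],[0.5,0,0,0,0,1],[0.5,0,0,0,0,1],[0.5,0,0,0,0,1],[0,0,0,0,0,1],[0,0,0,0,0,1],[0,0,0,0,0,1],[0,0,0,0,0,1],[0,0,0,0,0,1],[0,0,0,0,0,1]]]' -1;  python3 -m crank '[[[0,0,0,0,0,1],[0,0,0,0,0,1],[0,0,0,0,0,1],[0,0,0,0,0,1],[0,0,0,0,0,1],[0,0,0,0,0,1],[0,0,0,0,0,1],[0,0,0,0,0,1],[0,0,0,0,0,1],[0,0,0,0,0,1],[0,0,0,0,0,1],[0,0,0,0,0,1]]]'; python3 go.py 540 -100 250 1.473
```

```text
clock: 8.1
eef_pos: [671.7, -168.0, 162.5]
tool_rot: [3.115, -0.008, -2.468]
force: [-0.5, -0.1, -1.1]
width: 50.6
clock: 8.52
eef_pos: [674.7, -171.2, 268.9]
tool_rot: [3.116, -0.009, -2.47]
force: [1.0, -0.6, 0.8]
width: 51.2
clock: 9.35
eef_pos: [626.2, -206.9, 274.4]
tool_rot: [3.137, -0.006, 2.711]
force: [-0.7, 0.2, -0.0]
width: 85.6
clock: 10.35
eef_pos: [631.7, -211.4, 275.7]
tool_rot: [3.13, 0.002, 1.386]
force: [-0.6, -0.4, 0.2]
width: 85.3
pos [ 631.7 -211.4  275.7] rot [3.130e+00 2.000e-03 1.386e+00] w 85.3 t 10.3 F [-0.6 -0.4  0.2]
shift [ 3.09 -3.7   0.81] turn [ 0.11  0.03 -0.83]
```

```bash
python3 -m crank '[[[0.3,-0.7,0.3,0.1,0,-0.4],[0.3,-0.7,0.3,0,0,-0.4],[0,0,0,0,0,0],[0,0,0,0,0,0]]]'; python3 - <<'E'
from h import *
p=ctrl.get_image("wrist");show(p,"w2.png",W=560)
C=cloud(p)
print([(np.round(d["extent"]),round(d["conf"],2)) for d in ctrl.search_frame("tray_handle",p)])
X=C.reshape(-1,3);u=np.array([.9952,-.0978]);v=np.array([.0978,.9952]);c=np.array([764,-122])
q=np.c_[(X[:,:2]-c)@u,(X[:,:2]-c)@v,X[:,2]]
k=(abs(q[:,2]-112)<8)&(q[:,0]<-135)&(q[:,0]>-220)&(abs(q[:,1])<100)
print(k.sum(),np.percentile(q[k],[2,50,98],axis=0).round(1))
k2=k&(abs(q[:,1])<40);print(np.percentile(q[k2],[2,50,98],axis=0).round(1))
k3=(abs(q[:,2]-127)<4)&(q[:,0]>-130)&(q[:,0]<-60); print("case front edge",np.percentile(q[k3],[0.5,50,99.5],axis=0).round(1))
m=np.nanmedian(X[k2],0);print("handle world",m)
E
python3 meas.py; python3 go.py 590 -105 89 1.473
```

```text
clock: 10.68
eef_pos: [594.0, -187.6, 256.6]
tool_rot: [3.136, 0.007, 1.467]
force: [0.5, 0.0, 0.4]
width: 85.2
[(array([271., 127.,  76., 254.]), 0.94)]
2021 [[-184.   -55.2  104.5]
 [-176.6    8.5  111.9]
 [-157.3   61.7  114.4]]
[[-184.2  -38.   108.4]
 [-178.3    0.3  112.5]
 [-173.1   38.4  114.5]]
case front edge [[-121.1 -174.1  123.5]
 [ -94.5  -27.3  126.4]
 [ -60.6   75.5  129. ]]
handle world [ 586.71448701 -104.30045552  112.48564338]
red [ 649.4 -184.4] green [657.5 -42.2] sep 142.4 axis [ 739.  -118.2] yaw -0.057 post [ 670.8 -167.9] rad 9.0 topz 194.3 r 84.5 theta 0.063 median [ 670.1 -167.5  194.3]
pos [ 594.7 -188.3  256.8] rot [3.135 0.008 1.466] w 85.7 t 10.8 F [-0.2 -0.3 -0.3]
shift [ 2.79 -0.48  5.57] turn [ 0.06  0.07 -0.06]
```

View pics/w2.png

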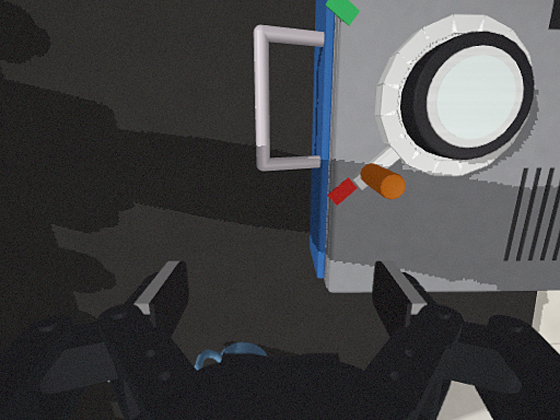

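The lever (382,180) now points at the red mark (342,190). The handle bar runs from (263,35) to (266,165), at 108 mm as expected. I'll go to the handle.

```bash
python3 -m crank '[[[0.9,-0.2,0.9,0,0,0],[0.9,-0.2,0.9,0,0,0],[0.9,-0.1,0.9,0,0,0],[0.1,0,0.9,0,0,0],[0,0,0,0,0,0],[0,0,0,0,0,0]]]' -0.2;python3 go.py 587 -102 89 1.473
```

```text
clock: 11.33
eef_pos: [598.6, -108.4, 148.8]
tool_rot: [3.118, 0.014, 1.459]
force: [-0.6, 0.1, 0.2]
width: 51.0
pos [ 598.6 -108.4  148.8] rot [3.118 0.014 1.459] w 51.0 t 11.3 F [-0.6  0.1  0.2]
shift [ 0.2  -0.46  1.98] turn [ 0.22  0.13 -0.13]
```

```bash
python3 -m crank '[[[0.2,-0.46,0,0.2,0.1,-0.1],[0,0,0.5,0,0,0],[0,0,0,0,0,0]]]';python3 go.py 587 -102 89 1.473
```

```text
clock: 11.58
eef_pos: [587.0, -104.0, 137.3]
tool_rot: [3.135, 0.004, 1.468]
force: [-0.1, -0.8, -0.5]
width: 51.2
pos [ 587.  -104.   137.3] rot [3.135 0.004 1.468] w 51.2 t 11.6 F [-0.1 -0.8 -0.5]
shift [ 0.07 -0.02  1.61] turn [ 0.06  0.04 -0.05]
```

```bash
python3 -m crank '[[[0,0,0.5,0,0,0],[0,0,0.5,0,0,0],[0,0,0.5,0,0,0],[0,0,0,0,0,0],[0,0,0,0,0,0]]]';python3 go.py 587 -102 89 1.473;python3 -m crank '[[[0,0,0,0,0,0],[0,0,0,0,0,0],[0,0,0,0,0,0],[0,0,0,0,0,0],[0,0,0,0,0,0],[0,0,0,0,0,0]]]' 1
```

```text
clock: 12.0
eef_pos: [591.8, -110.5, 101.7]
tool_rot: [3.122, 0.005, 1.462]
force: [0.3, -0.5, 0.2]
width: 51.5
pos [ 591.8 -110.5  101.7] rot [3.122 0.005 1.462] w 51.5 t 12.0 F [ 0.3 -0.5  0.2]
shift [ 0.27 -0.2   0.42] turn [ 0.18  0.05 -0.11]
clock: 12.5
eef_pos: [586.0, -111.3, 105.6]
tool_rot: [3.132, 0.004, 1.461]
force: [0.5, -1.2, -4.9]
width: 8.9
```

```bash
python3 -m crank '[[[0,0,0,0,0,0],[0,0,0,0,0,0],[0.2,-0.04,0.3,0.05,0.05,-0.05],[0,0,0.25,0,0,0],[0,0,0,0,0,0]]]' 0.1;python3 go.py 587 -102 89 1.473
```

```text
clock: 12.92
eef_pos: [589.2, -105.0, 90.3]
tool_rot: [3.13, -0.001, 1.467]
force: [0.3, 1.2, -0.3]
width: 38.7
pos [ 589.2 -105.    90.3] rot [ 3.130e+00 -1.000e-03  1.467e+00] w 38.7 t 12.9 F [ 0.3  1.2 -0.3]
shift [ 0.09 -0.09  0.04] turn [ 0.11 -0.01 -0.06]
```

```bash
python3 -m crank '[[[0,0,0,0,0,0],[0,0,0,0,0,0],[0,0,0,0,0,0],[0,0,0,0,0,0],[0,0,0,0,0,0]]]' 1;python3 -m crank '[[[0,-0.4,0,0,0,0],[0,-0.4,0,0,0,0],[0,-0.4,0,0,0,0],[0,-0.4,0,0,0,0],[0,0,0,0,0,0]]]';python3 go.py 437.7 -90 90 1.473
```

```text
clock: 13.33
eef_pos: [587.6, -104.4, 89.7]
tool_rot: [3.134, -0.002, 1.467]
force: [-1.3, -0.1, -0.9]
width: 10.2
clock: 13.75
eef_pos: [546.2, -100.2, 89.6]
tool_rot: [3.119, -0.0, 1.468]
force: [-2.3, -0.4, -1.4]
width: 10.2
pos [ 546.2 -100.2   89.6] rot [ 3.119 -0.     1.468] w 10.2 t 13.8 F [-2.3 -0.4 -1.4]
shift [-0.03 -3.63 -0.1 ] turn [ 0.22  0.   -0.05]
```

```bash
python3 -m crank '[[[0,-0.4,0,0.1,0,0],[0,-0.4,0,0.1,0,0],[0,-0.4,0,0,0,0],[0,-0.4,0,0,0,0],[0,-0.4,0,0,0,0],[0,-0.4,0,0,0,0],[0,-0.4,0,0,0,0],[0,-0.3,0,0,0,0],[0,-0.2,0,0,0,0],[0,-0.2,0,0,0,0],[0,0,0,0,0,0]]]';python3 go.py 437.7 -90 90 1.473;python3 -m crank '[[[0,-0.2,0,0,0,0],[0,-0.2,0,0,0,0],[0,-0.2,0,0,0,0]]]'
```

```text
clock: 14.67
eef_pos: [453.8, -90.7, 89.6]
tool_rot: [3.113, 0.004, 1.469]
force: [-1.3, -0.0, 0.9]
width: 10.0
pos [453.8 -90.7  89.6] rot [3.113 0.004 1.469] w 10.0 t 14.7 F [-1.3 -0.   0.9]
shift [-0.03 -0.54 -0.03] turn [ 0.28  0.04 -0.04]
clock: 14.92
eef_pos: [438.7, -89.2, 89.6]
tool_rot: [3.106, 0.004, 1.47]
force: [7.8, 3.8, -3.7]
width: 9.8
```

```bash
python3 -m crank '[[[0,-0.15,0,0,0,0],[0,-0.15,0,0,0,0],[0,-0.15,0,0,0,0]]]';python3 -m crank '[[[0,0,0,0,0,0],[0,0,0,0,0,0],[0,0,0,0,0,0]]]' 0; python3 -m crank '[[[0,0,-0.6,0.3,0,0],[0,0,-1,0.2,0,0],[0,0,-1,0,0,0],[0,0,-1,0,0,0],[0,0,-1,0,0,0],[0,0,-1,0,0,0],[0,0,0,0,0,0]]]'; python3 go.py 480 -160 300 1.473
```

```text
clock: 15.17
eef_pos: [439.2, -89.4, 89.7]
tool_rot: [3.079, 0.009, 1.472]
force: [12.1, 0.8, -11.3]
width: 9.8
clock: 15.42
eef_pos: [437.8, -89.2, 89.3]
tool_rot: [3.08, 0.009, 1.473]
force: [-0.2, -0.7, -0.3]
width: 42.2
clock: 16.0
eef_pos: [424.8, -88.7, 261.4]
tool_rot: [-3.125, 0.009, 1.466]
force: [0.8, -0.3, 0.1]
width: 42.8
pos [424.8 -88.7 261.4] rot [-3.125  0.009  1.466] w 42.8 t 16.0 F [ 0.8 -0.3  0.1]
shift [-2.18  2.06 -1.3 ] turn [-0.16  0.09 -0.06]
```

At the stop: 12 N reaction at 149 mm of travel. Next I'll look at the pockets from above.

```bash
python3 -m crank '[[[-0.8,0.8,-0.5,-0.1,0,0],[-0.8,0.8,-0.5,0,0,0],[-0.8,0.8,-0.4,0,0,0],[-0.6,0.9,0,0,0,0],[0,0.9,0,0,0,0],[0,0,0,0,0,0],[0,0,0,0,0,0]]]' -1; python3 - <<'E'
from h import *
p=ctrl.get_image("wrist");show(p,"w3.png",W=560);t=ctrl.get_image("top")
u=np.array([.9952,-.0978]);v=np.array([.0978,.9952]);c=np.array([764,-122])
for n,P in(("w",p),("t",t)):
    X=cloud(P).reshape(-1,3)
    q=np.c_[(X[:,:2]-c)@u,(X[:,:2]-c)@v,X[:,2]]
    k=(abs(q[:,2]-20)<5)&(q[:,0]<-110)&(q[:,0]>-300)&(abs(q[:,1])<175)
    print(n,"floor",k.sum(),np.percentile(q[k],[1,50,99],axis=0).round(1))
    h=(abs(q[:,2]-44)<5)&(q[:,0]<-150)&(q[:,0]>-250)&(abs(q[:,1])<190)
    hist,e=np.histogram(q[h][:,1],np.arange(-190,191,4));print("walls y",[(int(e[i]+2),int(hist[i])) for i in range(len(hist)) if hist[i]>0.35*hist.max()])
    f=(abs(q[:,2]-97)<6)&(q[:,0]<-180)&(q[:,0]>-300)&(abs(q[:,1])<150)
    print("front top",f.sum(),np.percentile(q[f],[3,50,97],axis=0).round(1) if f.sum() else None)
H=hsv(t);C=cloud(t);m=(abs(H[...,0].astype(int)-110)<14)&(H[...,1]>170)&(H[...,2]>90)
for cc,st,l in blobs(m,100):
    print(cc.round(1),st[4],np.nanmedian(C[l],0).round(0))
E
python3 go.py 450 221 250 1.473
```

```text
clock: 16.58
eef_pos: [534.9, -193.5, 301.0]
tool_rot: [-3.121, 0.004, 1.466]
force: [-0.5, -0.1, -0.6]
width: 85.2
w floor 17709 [[-264.7 -158.4   17.5]
 [-198.3  -10.7   19.5]
 [-132.   112.2   23.3]]
walls y [(-160, 207), (-80, 157), (-76, 129), (4, 228), (84, 263), (88, 126)]
front top 2118 [[-297.1 -137.    92.3]
 [-270.2   -6.5   98.9]
 [-264.8   82.3  101. ]]
t floor 2817 [[-257.1 -111.5   15.5]
 [-192.1   33.    20.4]
 [-130.6  162.2   24.7]]
walls y [(-80, 36), (0, 13), (4, 25), (84, 33), (164, 18), (168, 23)]
front top 241 [[-295.5  -60.2   92.5]
 [-270.5   41.6   99.1]
 [-265.   140.6  102.8]]
[180.  153.7] 256 [684. 240.  67.]
[ 23.6 188.2] 2217 [568. 807.   9.]
[138.8 188.8] 258 [567. 370.  66.]
[131.7 231.9] 268 [427. 385.  67.]
[182.5 234.9] 274 [422. 221.  66.]
pos [ 534.7 -192.2  301.1] rot [-3.121e+00  3.000e-03  1.468e+00] w 85.9 t 16.7 F [-0.4  0.  -0.3]
shift [13.41 -4.19  1.75] turn [-0.2   0.03 -0.05]
```

View pics/w3.png

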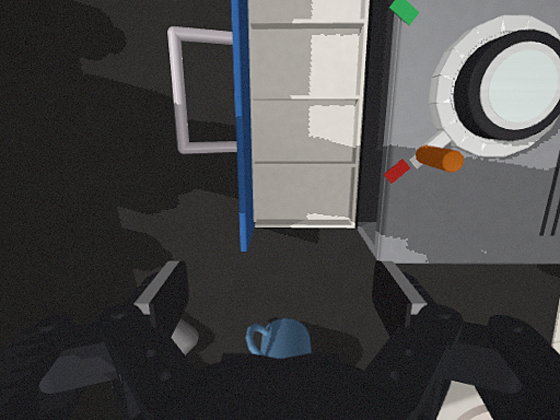

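One tin was knocked aside: (447,364) is now at (427,385). The picture shows the empty tray, with pocket walls at rows 25, 98, 163 and 226, the front at column 242, and the lever on red.

Pocket centres are p0 (579,24), p1 (571,-58), p2 (563,-139) and p3 (555,-221), with the floor at 19.5 mm. The pitch is 82 mm as stated. I'll start with the tin at (687,240).

```bash
cat > tin.py <<'E'
# wrist look: blue lid top disc centres near a guess, tin heights
import sys
from h import *
g=np.array([float(a) for a in sys.argv[1:3]])
p=ctrl.get_image("wrist");C=cloud(p);H=hsv(p)
m=(abs(H[...,0].astype(int)-110)<14)&(H[...,1]>150)&(H[...,2]>70)
for c,st,l in blobs(m,150):
    X=C[l];X=X[np.isfinite(X[:,0])];zt=np.percentile(X[:,2],90);T=X[X[:,2]>zt-4]
    if len(T)<50: continue
    o,r=cv2.minEnclosingCircle(T[:,:2].astype(np.float32))
    if np.hypot(*(T[:,:2].mean(0)-g))<90: print("px",c.round(0),st[4],"circle",np.round(o,1),round(r,1),"mean",T[:,:2].mean(0).round(1),"topz",zt.round(1))
if len(sys.argv)>3: show(p,sys.argv[3],W=560)
E
python3 go.py 687 150 230 1.473
python3 -m crank '[[[1,0.4,0.2,-0.2,0,0],[1,0.4,0.2,0,0,0],[1,0.4,0.2,0,0,0],[1,0.4,0.2,0,0,0],[1,0.4,0.2,0,0,0],[1,0.4,0.2,0,0,0],[1,0.4,0.2,0,0,0],[1,0.4,0.2,0,0,0],[1,0.4,0.2,0,0,0],[1,0.4,0.2,0,0,0],[0,0,0,0,0,0]]]'; python3 tin.py 687 240;  python3 go.py 687 150 230 1.473
```

```text
pos [ 534.7 -192.2  301.1] rot [-3.121e+00  3.000e-03  1.468e+00] w 85.9 t 16.7 F [-0.4  0.  -0.3]
shift [11.87  3.92  2.25] turn [-0.2   0.03 -0.05]
clock: 17.6
eef_pos: [673.5, 108.1, 235.2]
tool_rot: [-3.126, -0.001, 1.461]
force: [-0.5, 1.0, -0.5]
width: 85.3
px [255.  43.] 3040 circle [683.7 242. ] 29.3 mean [683.7 242.4] topz 66.9
pos [672.3 104.6 235.7] rot [-3.125e+00  2.000e-03  1.459e+00] w 85.2 t 17.6 F [-0.7  0.9 -0.1]
shift [1.56 0.32 0.18] turn [-0.16  0.02 -0.14]
```

```bash
python3 go.py 683.7 242 110 1.473; python3 -m crank '[[[0.9,0,0.8,-0.1,0,-0.1],[0.9,0,0.8,0,0,0],[0.9,0,0.8,0,0,0],[0.9,0,0.8,0,0,0],[0.9,0,0.3,0,0,0],[0,0,0,0,0,0],[0,0,0,0,0,0]]]'; python3 go.py 683.7 242 110 1.473
```

```text
pos [672.3 104.6 235.7] rot [-3.125e+00  2.000e-03  1.459e+00] w 85.2 t 17.6 F [-0.7  0.9 -0.1]
shift [ 4.6  -0.06  4.18] turn [-0.16  0.02 -0.14]
clock: 18.23
eef_pos: [679.4, 233.3, 129.0]
tool_rot: [-3.132, 0.01, 1.462]
force: [0.4, -1.1, 0.4]
width: 85.6
pos [679.4 233.3 129. ] rot [-3.132  0.01   1.462] w 85.6 t 18.2 F [ 0.4 -1.1  0.4]
shift [0.31 0.12 0.63] turn [-0.09  0.1  -0.11]
```

```bash
python3 -m crank '[[[0.3,0.12,0.4,-0.1,0.1,-0.1],[0.05,0,0.6,0,0,0],[0,0,0,0,0,0],[0,0,0,0,0,0]]]'; python3 go.py 683.7 242 18 1.473
```

```text
clock: 18.57
eef_pos: [682.8, 238.7, 101.9]
tool_rot: [3.139, 0.001, 1.469]
force: [0.4, -0.4, -0.1]
width: 85.4
pos [682.8 238.7 101.9] rot [3.139e+00 1.000e-03 1.469e+00] w 85.4 t 18.6 F [ 0.4 -0.4 -0.1]
shift [0.12 0.01 2.8 ] turn [ 0.03  0.01 -0.03]
```

```bash
python3 -m crank '[[[0.12,0,0.5,0,0,0],[0,0,0.6,0,0,0],[0,0,0.6,0,0,0],[0,0,0.6,0,0,0],[0,0,0.4,0,0,0],[0,0,0,0,0,0],[0,0,0,0,0,0]]]'; python3 go.py 683.7 242 18 1.473
```

```text
clock: 19.15
eef_pos: [687.6, 236.8, 23.3]
tool_rot: [3.13, 0.001, 1.462]
force: [0.1, 0.5, -0.0]
width: 85.3
pos [687.6 236.8  23.3] rot [3.130e+00 1.000e-03 1.462e+00] w 85.3 t 19.1 F [ 0.1  0.5 -0. ]
shift [ 0.16 -0.15  0.17] turn [ 0.11  0.01 -0.1 ]
```

```bash
python3 -m crank '[[[0.16,-0.15,0.1,0.1,0,-0.1],[0,0,0,0,0,0]]]'; python3 -m crank '[[[0,0,0,0,0,0],[0,0,0,0,0,0],[0,0,0,0,0,0],[0,0,0,0,0,0],[0,0,0,0,0,0]]]' 1; python3 -m crank '[[[0,0,-0.5,0,0,0],[0,0,-1,0,0,0],[0,0,-1,0,0,0],[0,0,-1,0,0,0],[0,0,-1,0,0,0],[0,0,-1,0,0,0],[0,0,0,0,0,0]]]'; python3 go.py 579 23.8 150 1.473
```

```text
clock: 19.32
eef_pos: [684.2, 242.1, 21.4]
tool_rot: [3.139, 0.0, 1.473]
force: [-0.9, 0.3, -0.7]
width: 85.4
clock: 19.73
eef_pos: [686.3, 243.4, 25.1]
tool_rot: [3.135, -0.002, 1.474]
force: [-0.3, 0.2, -2.0]
width: 57.1
clock: 20.32
eef_pos: [682.7, 241.6, 198.8]
tool_rot: [3.141, 0.002, 1.473]
force: [1.5, 1.1, 0.2]
width: 57.2
pos [682.7 241.6 198.8] rot [3.141e+00 2.000e-03 1.473e+00] w 57.2 t 20.3 F [1.5 1.1 0.2]
shift [-7.56 -2.73  1.64] turn [ 0.01  0.02 -0.  ]
```

```bash
python3 -m crank '[[[-0.9,-0.32,0,0,0,0],[-0.9,-0.32,0,0,0,0],[-0.9,-0.32,0,0,0,0],[-0.9,-0.32,0,0,0,0],[-0.9,-0.32,0,0,0,0],[-0.9,-0.32,0,0,0,0],[-0.9,-0.32,0,0,0,0],[-0.9,-0.32,0.3,0,0,0],[0,0,0.5,0,0,0],[0,0,0.5,0,0,0],[0,0,0,0,0,0],[0,0,0,0,0,0]]]'; python3 go.py 579 23.8 90 1.473
```

```text
clock: 21.32
eef_pos: [581.7, 24.5, 170.0]
tool_rot: [3.126, -0.005, 1.472]
force: [-1.0, 0.4, -1.7]
width: 57.2
pos [581.7  24.5 170. ] rot [ 3.126 -0.005  1.472] w 57.2 t 21.3 F [-1.   0.4 -1.7]
shift [-0.05 -0.13  2.67] turn [ 0.14 -0.05 -0.01]
```

```bash
python3 -m crank '[[[0,-0.13,0.6,0.14,0,0],[0,0,0.6,0,0,0],[0,0,0.6,0,0,0],[0,0,0.6,0,0,0],[0,0,0.3,0,0,0],[0,0,0,0,0,0],[0,0,0,0,0,0]]]'; python3 go.py 579 23.8 46 1.473
```

```text
clock: 21.9
eef_pos: [581.4, 29.7, 86.8]
tool_rot: [3.137, -0.008, 1.478]
force: [-0.2, -0.4, -1.5]
width: 56.9
pos [581.4  29.7  86.8] rot [ 3.137 -0.008  1.478] w 56.9 t 21.9 F [-0.2 -0.4 -1.5]
shift [-0.22 -0.07  1.36] turn [ 0.04 -0.08  0.05]
```

```bash
python3 -m crank '[[[-0.22,-0.1,0.1,0,-0.08,0],[-0.05,0,0.4,0,0,0],[-0.03,0,0.4,0,0,0],[-0.03,0,0.25,0,0,0],[0,0,0,0,0,0],[0,0,0,0,0,0]]]'; python3 go.py 579 23.8 46 1.473
```

```text
clock: 22.4
eef_pos: [579.4, 19.4, 51.3]
tool_rot: [3.133, 0.0, 1.479]
force: [0.5, 0.1, -1.0]
width: 56.7
pos [579.4  19.4  51.3] rot [3.133 0.    1.479] w 56.7 t 22.4 F [ 0.5  0.1 -1. ]
shift [ 0.14 -0.03  0.18] turn [0.08 0.   0.05]
```

Release, rise, and set off toward tin D at (424,221), viewing from y≈120.

```bash
python3 -m crank '[[[0.12,-0.03,0.12,0.05,0,0.05],[0,0,0.05,0,0,0],[0,0,0,0,0,0]]]'; python3 go.py 579 23.8 46 1.473; python3 -m crank '[[[0,0,0,0,0,0],[0,0,0,0,0,0],[0,0,0,0,0,0],[0,0,0,0,0,0]]]' -1; python3 -m crank '[[[0,0,-0.4,0,0,0],[0,0,-1,0,0,0],[0,0,-1,0,0,0],[0,0,-1,0,0,0],[0,0,-1,0,0,0],[0,0,-1,0,0,0],[0,0,0,0,0,0]]]'; python3 go.py 430 115 220 1.473
```

```text
clock: 22.65
eef_pos: [579.1, 23.3, 45.9]
tool_rot: [3.138, -0.0, 1.472]
force: [-0.6, 0.1, -1.1]
width: 56.6
pos [579.1  23.3  45.9] rot [ 3.138 -0.     1.472] w 56.6 t 22.6 F [-0.6  0.1 -1.1]
shift [ 0.02 -0.01 -0.  ] turn [ 0.03 -0.   -0.01]
clock: 22.98
eef_pos: [580.5, 23.7, 47.2]
tool_rot: [3.135, -0.001, 1.473]
force: [-0.1, 0.6, -0.1]
width: 85.9
clock: 23.57
eef_pos: [578.6, 22.4, 220.5]
tool_rot: [3.136, -0.0, 1.47]
force: [0.1, -0.6, 0.2]
width: 85.5
pos [578.6  22.4 220.5] rot [ 3.136 -0.     1.47 ] w 85.5 t 23.6 F [ 0.1 -0.6  0.2]
shift [ 2.57 -5.24 -0.01] turn [ 0.05 -0.   -0.02]
```

```bash
python3 -m crank '[[[0.45,-0.9,0,0,0,0],[0.45,-0.9,0,0,0,0],[0.45,-0.9,0,0,0,0],[0.45,-0.9,0,0,0,0],[0.45,-0.9,0,0,0,0],[0.45,-0.8,0,0,0,0],[0,0,0,0,0,0],[0,0,0,0,0,0]]]'; python3 tin.py 424 221; python3 go.py 424 221 110 1.473
```

```text
clock: 24.23
eef_pos: [424.6, 120.2, 226.5]
tool_rot: [3.122, -0.005, 1.466]
force: [1.1, -0.9, -0.4]
width: 85.5
px [246.  92.] 242 circle [421.6 220.7] 29.0 mean [424.6 207.1] topz 66.3
pos [424.3 120.2 226.3] rot [ 3.123 -0.005  1.466] w 85.5 t 24.3 F [-0.4 -0.4 -0.1]
shift [ 3.32 -0.43  3.89] turn [ 0.18 -0.05 -0.07]
```

```bash
python3 -m crank '[[[0.8,0,0.75,0.15,0,-0.05],[0.8,-0.1,0.8,0,0,0],[0.8,-0.1,0.8,0,0,0],[0.8,-0.1,0.8,0,0,0],[0.1,0,0.5,0,0,0],[0,0,0,0,0,0],[0,0,0,0,0,0]]]';  python3 go.py 421.6 220.7 100 1.473
```

```text
clock: 24.87
eef_pos: [438.7, 220.8, 116.5]
tool_rot: [3.125, -0.011, 1.459]
force: [0.4, 0.9, 0.5]
width: 85.6
pos [438.7 220.8 116.5] rot [ 3.125 -0.011  1.459] w 85.6 t 24.9 F [0.4 0.9 0.5]
shift [-0.07 -0.57  0.54] turn [ 0.16 -0.1  -0.13]
```

```bash
python3 -m crank '[[[-0.05,-0.6,0.2,0.15,-0.1,-0.1],[0,-0.05,0.5,0.1,0,0],[0,0,0,0,0,0],[0,0,0,0,0,0]]]';  python3 go.py 421.6 220.7 20 1.473
```

```text
clock: 25.2
eef_pos: [424.3, 217.9, 98.6]
tool_rot: [-3.138, -0.002, 1.462]
force: [0.6, -0.3, 0.3]
width: 85.6
pos [424.3 217.9  98.6] rot [-3.138e+00 -2.000e-03  1.462e+00] w 85.6 t 25.2 F [ 0.6 -0.3  0.3]
shift [ 0.08 -0.09  2.62] turn [-0.03 -0.02 -0.11]
```

```bash
python3 -m crank '[[[0.08,-0.15,0.5,0,0,-0.1],[0,-0.05,0.6,0,0,0],[0,-0.05,0.6,0,0,0],[0,-0.05,0.5,0,0,0],[0,0,0.2,0,0,0],[0,0,0,0,0,0],[0,0,0,0,0,0]]]'; python3 go.py 421.6 220.7 20 1.473
```

```text
clock: 25.78
eef_pos: [426.9, 219.4, 33.7]
tool_rot: [3.126, -0.01, 1.463]
force: [-0.5, 0.4, 0.2]
width: 85.3
pos [426.9 219.4  33.7] rot [ 3.126 -0.01   1.463] w 85.3 t 25.8 F [-0.5  0.4  0.2]
shift [ 0.02 -0.19  0.45] turn [ 0.15 -0.09 -0.1 ]
```

```bash
python3 -m crank '[[[0,-0.15,0.2,0.1,-0.1,-0.1],[0,-0.05,0.25,0,0,0],[0,0,0,0,0,0]]]';  python3 go.py 421.6 220.7 20 1.473; python3 -m crank '[[[0,0,0,0,0,0],[0,0,0,0,0,0],[0,0,0,0,0,0],[0,0,0,0,0,0],[0,0,0,0,0,0]]]' 1; python3 -m crank '[[[0,0,-0.5,0,0,0],[0,0,-1,0,0,0],[0,0,-1,0,0,0],[0,0,-1,0,0,0],[0,0,-1,0,0,0],[0,0,-1,0,0,0],[0,0,0,0,0,0]]]'; python3 go.py 571 -57.8 170 1.473
```

```text
clock: 26.03
eef_pos: [423.2, 220.5, 21.9]
tool_rot: [3.132, -0.001, 1.473]
force: [0.2, 0.4, -0.8]
width: 85.3
pos [423.2 220.5  21.9] rot [ 3.132e+00 -1.000e-03  1.473e+00] w 85.3 t 26.0 F [ 0.2  0.4 -0.8]
shift [-0.   -0.05  0.06] turn [ 0.09 -0.01  0.  ]
clock: 26.45
eef_pos: [423.0, 221.0, 22.6]
tool_rot: [3.132, -0.002, 1.474]
force: [-0.2, -0.7, -0.6]
width: 57.3
clock: 27.03
eef_pos: [419.7, 219.2, 192.2]
tool_rot: [3.139, 0.003, 1.472]
force: [0.6, 0.1, -0.8]
width: 56.8
pos [419.7 219.2 192.2] rot [3.139e+00 3.000e-03 1.472e+00] w 56.8 t 27.0 F [ 0.6  0.1 -0.8]
shift [-8.69  5.93  0.78] turn [ 0.02  0.03 -0.01]
```

```bash
python3 -m crank '[[[-0.9,0.6,0,0,0,0],[-0.9,0.6,0,0,0,0],[-0.9,0.6,0,0,0,0],[-0.9,0.6,0,0,0,0],[-0.9,0.6,0,0,0,0],[-0.9,0.6,0,0,0,0],[-0.9,0.6,0,0,0,0],[-0.9,0.6,0,0,0,0],[-0.9,0.6,0,0,0,0],[-0.7,0.6,0.2,0,0,0],[0,0,0.2,0,0,0],[0,0,0,0,0,0]]]'; python3 go.py 571 -57.8 90 1.473
```

```text
clock: 28.03
eef_pos: [577.2, -68.9, 173.9]
tool_rot: [-3.139, -0.0, 1.484]
force: [0.0, -0.0, -1.4]
width: 56.9
pos [577.2 -68.9 173.9] rot [-3.139 -0.     1.484] w 56.9 t 28.0 F [ 0.  -0.  -1.4]
shift [ 0.35 -0.23  2.8 ] turn [-0.03 -0.    0.11]
```

```bash
python3 -m crank '[[[0.35,-0.23,0.3,0,0,0.1],[0,0,0.6,0,0,0],[0,0,0.6,0,0,0],[0,0,0.6,0,0,0],[0,0,0.5,0,0,0],[0,0,0.2,0,0,0],[0,0,0,0,0,0]]]'; python3 go.py 571 -57.8 45 1.473
```

```text
clock: 28.62
eef_pos: [566.3, -50.7, 84.3]
tool_rot: [-3.132, -0.004, 1.478]
force: [0.4, -0.1, -0.6]
width: 57.4
pos [566.3 -50.7  84.3] rot [-3.132 -0.004  1.478] w 57.4 t 28.6 F [ 0.4 -0.1 -0.6]
shift [-0.22  0.19  1.31] turn [-0.09 -0.04  0.04]
```

```bash
python3 -m crank '[[[-0.22,0.15,0.1,-0.1,0,0],[-0.03,0,0.4,0,0,0],[-0.03,0,0.4,0,0,0],[0,0,0.25,0,0,0],[0,0,0,0,0,0],[0,0,0,0,0,0]]]'; python3 go.py 571 -57.8 44 1.473
```

```text
clock: 29.12
eef_pos: [572.1, -59.4, 49.5]
tool_rot: [3.135, -0.004, 1.479]
force: [0.2, 1.2, -1.8]
width: 56.6
pos [572.1 -59.4  49.5] rot [ 3.135 -0.004  1.479] w 56.6 t 29.1 F [ 0.2  1.2 -1.8]
shift [ 0.05 -0.04  0.18] turn [ 0.07 -0.04  0.06]
```

Release, rise, and head for tin B at (569,370), viewing from y≈265.

```bash
python3 -m crank '[[[0.05,-0.03,0.12,0.05,-0.03,0.05],[0,0,0.05,0,0,0],[0,0,0,0,0,0]]]'; python3 go.py 571 -57.8 44 1.473; python3 -m crank '[[[0,0,0,0,0,0],[0,0,0,0,0,0],[0,0,0,0,0,0],[0,0,0,0,0,0]]]' -1; python3 -m crank '[[[0,0,-0.4,0,0,0],[0,0,-1,0,0,0],[0,0,-1,0,0,0],[0,0,-1,0,0,0],[0,0,-1,0,0,0],[0,0,-1,0,0,0],[0,0,0,0,0,0]]]';  python3 -m crank '[[[1,-0.1,0,0,0,0],[1,-0.1,0,0,0,0],[1,-0.1,0,0,0,0],[1,-0.1,0,0,0,0],[1,-0.1,0,0,0,0],[1,-0.1,0,0,0,0],[1,-0.1,0,0,0,0],[1,-0.1,0,0,0,0],[1,-0.1,0,0,0,0],[1,-0.1,0,0,0,0],[0.8,0,0,0,0,0],[0,0,0,0,0,0]]]'; python3 tin.py 569 370; python3 go.py 569 370 110 1.473
```

```text
clock: 29.37
eef_pos: [572.2, -58.0, 45.0]
tool_rot: [3.138, -0.001, 1.473]
force: [-0.2, -1.4, -2.1]
width: 56.8
pos [572.2 -58.   45. ] rot [ 3.138e+00 -1.000e-03  1.473e+00] w 56.8 t 29.4 F [-0.2 -1.4 -2.1]
shift [ 0.   -0.04  0.03] turn [ 0.03 -0.01 -0.  ]
clock: 29.7
eef_pos: [573.5, -57.7, 46.3]
tool_rot: [3.136, -0.001, 1.474]
force: [-0.7, -0.2, -1.0]
width: 85.3
clock: 30.28
eef_pos: [571.3, -59.0, 219.3]
tool_rot: [3.137, -0.001, 1.471]
force: [1.6, -0.6, -1.0]
width: 85.2
clock: 31.28
eef_pos: [576.5, 276.7, 232.0]
tool_rot: [3.122, -0.005, 1.46]
force: [-0.6, 0.4, -0.9]
width: 85.2
px [235.  88.] 2378 circle [566.5 371.9] 29.1 mean [567.3 371.1] topz 66.8
pos [576.3 273.9 232. ] rot [ 3.123e+00 -3.000e-03  1.458e+00] w 85.6 t 31.3 F [-1.1  0.2 -0.2]
shift [ 3.14 -0.68  4.06] turn [ 0.18 -0.03 -0.15]
```

```bash
python3 -m crank '[[[0.8,-0.25,0.75,0.15,0,-0.1],[0.8,-0.2,0.8,0,0,0],[0.8,-0.2,0.8,0,0,0],[0.8,-0.2,0.8,0,0,0],[0.1,0,0.6,0,0,0],[0,0,0,0,0,0],[0,0,0,0,0,0]]]';  python3 go.py 566.5 371.9 100 1.473
```

```text
clock: 31.92
eef_pos: [566.8, 368.6, 121.2]
tool_rot: [3.13, -0.0, 1.457]
force: [0.1, -0.0, 0.1]
width: 85.6
pos [566.8 368.6 121.2] rot [ 3.13  -0.     1.457] w 85.6 t 31.9 F [ 0.1 -0.   0.1]
shift [ 0.11 -0.03  0.71] turn [ 0.11 -0.   -0.15]
```

```bash
python3 -m crank '[[[0.12,-0.03,0.5,0.1,0,-0.15],[0,0,0.6,0,0,0],[0,-0.03,0.6,0,0,0],[0,-0.03,0.6,0,0,0],[0,0,0.6,0,0,0],[0,0,0.3,0,0,0],[0,0,0,0,0,0],[0,0,0,0,0,0]]]';  python3 go.py 566.5 371.9 21 1.473
```

```text
clock: 32.58
eef_pos: [575.7, 363.2, 30.1]
tool_rot: [3.129, -0.004, 1.464]
force: [0.5, 0.3, 0.7]
width: 85.5
pos [575.7 363.2  30.1] rot [ 3.129 -0.004  1.464] w 85.5 t 32.6 F [0.5 0.3 0.7]
shift [ 0.25 -0.34  0.3 ] turn [ 0.12 -0.03 -0.09]
```

```bash
python3 -m crank '[[[0.25,-0.33,0.1,0.1,0,-0.1],[0,0,0.2,0,0,0],[0,0,0,0,0,0]]]';  python3 go.py 566.5 371.9 21 1.473; python3 -m crank '[[[0,0,0,0,0,0],[0,0,0,0,0,0],[0,0,0,0,0,0],[0,0,0,0,0,0],[0,0,0,0,0,0]]]' 1; python3 -m crank '[[[0,0,-0.5,0,0,0],[0,0,-1,0,0,0],[0,0,-1,0,0,0],[0,0,-1,0,0,0],[0,0,-1,0,0,0],[0,0,-1,0,0,0],[0,0,0,0,0,0]]]'; python3 go.py 562.9 -139.4 170 1.473
```

```text
clock: 32.83
eef_pos: [568.5, 372.3, 23.7]
tool_rot: [3.136, -0.006, 1.474]
force: [0.5, -0.3, -0.5]
width: 85.2
pos [568.5 372.3  23.7] rot [ 3.136 -0.006  1.474] w 85.2 t 32.8 F [ 0.5 -0.3 -0.5]
shift [-0.02 -0.06  0.09] turn [ 0.05 -0.06  0.01]
clock: 33.25
eef_pos: [568.5, 374.0, 25.6]
tool_rot: [3.135, -0.008, 1.476]
force: [-0.8, 0.1, -3.0]
width: 57.0
clock: 33.83
eef_pos: [565.3, 370.1, 198.8]
tool_rot: [3.141, -0.002, 1.474]
force: [2.6, -0.5, -1.5]
width: 56.4
pos [565.3 370.1 198.8] rot [ 3.141e+00 -2.000e-03  1.474e+00] w 56.4 t 33.8 F [ 2.6 -0.5 -1.5]
shift [-16.91   1.56   0.92] turn [ 0.01 -0.02  0.01]
```

```bash
python3 -m crank '[[[-1,0.09,0,0,0,0],[-1,0.09,0,0,0,0],[-1,0.09,0,0,0,0],[-1,0.09,0,0,0,0],[-1,0.09,0,0,0,0],[-1,0.09,0,0,0,0],[-1,0.09,0,0,0,0],[-1,0.09,0,0,0,0],[-1,0.09,0,0,0,0],[-1,0.09,0,0,0,0],[-1,0.09,0,0,0,0],[-1,0.09,0,0,0,0]]]'; python3 -m crank '[[[-0.9,0.1,0,0,0,0],[-0.9,0.1,0,0,0,0],[-0.9,0.1,0,0,0,0],[-0.9,0.1,0,0,0,0],[0,0,0.2,0,0,0],[0,0,0,0,0,0]]]'; python3 go.py 562.9 -139.4 90 1.473
```

```text
clock: 34.83
eef_pos: [560.9, 4.3, 202.1]
tool_rot: [3.137, -0.014, 1.49]
force: [0.7, -0.6, -2.2]
width: 57.0
clock: 35.33
eef_pos: [559.9, -121.2, 197.2]
tool_rot: [3.136, -0.008, 1.474]
force: [0.4, 0.3, -2.8]
width: 56.8
pos [ 559.9 -121.2  197.2] rot [ 3.136 -0.008  1.474] w 56.8 t 35.3 F [ 0.4  0.3 -2.8]
shift [-0.63  0.14  3.57] turn [ 0.06 -0.08  0.01]
```

```bash
python3 -m crank '[[[-0.5,0.14,0.3,0,-0.1,0],[0,0,0.7,0,0,0],[0,0,0.7,0,0,0],[0,0,0.7,0,0,0],[0,0,0.7,0,0,0],[0,0,0.3,0,0,0],[0,0,0.2,0,0,0],[0,0,0,0,0,0],[0,0,0,0,0,0]]]'; python3 go.py 562.9 -139.4 46 1.473
```

```text
clock: 36.08
eef_pos: [566.4, -140.1, 85.1]
tool_rot: [3.131, 0.008, 1.479]
force: [-0.1, -0.1, -2.9]
width: 57.0
pos [ 566.4 -140.1   85.1] rot [3.131 0.008 1.479] w 57.0 t 36.1 F [-0.1 -0.1 -2.9]
shift [ 0.02 -0.13  1.3 ] turn [0.11 0.07 0.06]
```

```bash
python3 -m crank '[[[0,-0.13,0.1,0.1,0.07,0.05],[0,0,0.4,0,0,0],[0,0,0.4,0,0,0],[0,0,0.25,0,0,0],[0,0,0,0,0,0],[0,0,0,0,0,0]]]'; python3 go.py 562.9 -139.4 46 1.473
```

```text
clock: 36.58
eef_pos: [564.9, -140.2, 50.2]
tool_rot: [3.136, 0.0, 1.474]
force: [0.4, -0.0, -2.4]
width: 56.7
pos [ 564.9 -140.2   50.2] rot [3.136 0.    1.474] w 56.7 t 36.6 F [ 0.4 -0.  -2.4]
shift [ 0.02 -0.07  0.14] turn [0.06 0.   0.01]
```

```bash
python3 -m crank '[[[0.02,-0.05,0.12,0.05,0,0],[0,0,0.03,0,0,0],[0,0,0,0,0,0]]]'; python3 go.py 562.9 -139.4 46 1.473; python3 -m crank '[[[0,0,0,0,0,0],[0,0,0,0,0,0],[0,0,0,0,0,0],[0,0,0,0,0,0]]]' -1; python3 -m crank '[[[0,0,-0.4,0,0,0],[0,0,-1,0,0,0],[0,0,-1,0,0,0],[0,0,-1,0,0,0],[0,0,-1,0,0,0],[0,0,-1,0,0,0],[0,0,0,0,0,0]]]';  python3 -m crank '[[[1,-0.45,0,0,0,0],[1,-0.45,0,0,0,0],[1,-0.45,0,0,0,0],[1,-0.45,0,0,0,0],[1,-0.45,0,0,0,0],[1,-0.45,0,0,0,0],[1,-0.45,0,0,0,0],[1,-0.45,0,0,0,0],[1,-0.45,0,0,0,0],[1,-0.45,0,0,0,0],[1,-0.45,0,0,0,0],[0,0,0,0,0,0]]]'; python3 go.py 427 285 230 1.473
```

```text
clock: 36.83
eef_pos: [563.4, -139.5, 45.4]
tool_rot: [3.142, 0.0, 1.474]
force: [-0.3, -0.1, -0.3]
width: 57.1
pos [ 563.4 -139.5   45.4] rot [3.142 0.    1.474] w 57.1 t 36.8 F [-0.3 -0.1 -0.3]
shift [ 0.   -0.02 -0.02] turn [0.   0.   0.01]
clock: 37.17
eef_pos: [565.0, -140.1, 46.9]
tool_rot: [3.138, 0.001, 1.474]
force: [1.6, 0.1, -0.1]
width: 85.4
clock: 37.75
eef_pos: [563.5, -140.7, 220.3]
tool_rot: [3.139, 0.001, 1.472]
force: [0.4, -1.1, 1.1]
width: 85.5
clock: 38.75
eef_pos: [447.3, 212.7, 228.9]
tool_rot: [3.119, -0.002, 1.461]
force: [0.6, 0.7, -0.0]
width: 85.7
pos [447.3 212.7 228.9] rot [ 3.119e+00 -2.000e-03  1.461e+00] w 85.7 t 38.8 F [ 0.6  0.7 -0. ]
shift [ 2.32 -0.94 -0.05] turn [ 0.22 -0.02 -0.11]
```

```bash
python3 -m crank '[[[0.8,-0.35,0,0.2,0,-0.1],[0.8,-0.35,0,0,0,0],[0.7,-0.35,0,0,0,0],[0,0,0,0,0,0],[0,0,0,0,0,0]]]'; python3 tin.py 427 385 w4.png; python3 go.py 427 385 110 1.473
```

```text
clock: 39.17
eef_pos: [420.6, 289.4, 231.6]
tool_rot: [3.139, -0.005, 1.477]
force: [0.4, -1.7, -0.1]
width: 85.5
pos [420.4 289.7 231.6] rot [ 3.139 -0.006  1.477] w 85.4 t 39.2 F [-0.5  0.  -0.3]
shift [ 3.16 -0.09  4.07] turn [ 0.02 -0.05  0.04]
```

View pics/w4.png

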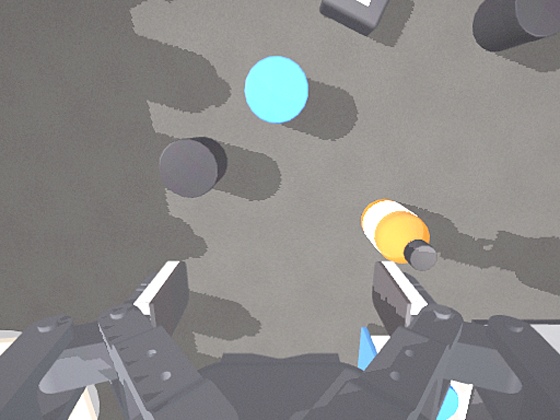

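The picture is brighter here. The lid shows cyan at (276,89), with the black look-alike at (193,167) and the bottle at (398,235). I'll widen the hue range.

```bash
sed -i 's/^m=.*/h=H[...,0].astype(int);m=(h>82)\&(h<125)\&(H[...,1]>110)\&(H[...,2]>70)/' tin.py; python3 tin.py 427 385
```

```text
px [261.  87.] 186 circle [425.8 387.5] 29.2 mean [429.2 380.5] topz 66.3
```

```bash
python3 -m crank '[[[0.8,0,0.75,0,0,0],[0.8,-0.1,0.8,0,0,0],[0.8,-0.1,0.8,0,0,0],[0.8,-0.1,0.8,0,0,0],[0.1,0,0.5,0,0,0],[0,0,0,0,0,0],[0,0,0,0,0,0]]]';  python3 go.py 425.8 387.5 100 1.473
```

```text
clock: 39.85
eef_pos: [430.8, 383.1, 122.2]
tool_rot: [3.131, -0.007, 1.457]
force: [0.8, -0.5, 0.1]
width: 85.5
pos [430.8 383.1 122.2] rot [ 3.131 -0.007  1.457] w 85.5 t 39.9 F [ 0.8 -0.5  0.1]
shift [ 0.12 -0.19  0.74] turn [ 0.1  -0.07 -0.15]
```

```bash
python3 -m crank '[[[0.12,-0.19,0.3,0.1,-0.07,-0.15],[0,-0.03,0.5,0,0,0],[0,0,0,0,0,0]]]';  python3 go.py 425.8 387.5 21 1.473;  python3 -m crank '[[[0.05,-0.06,0.5,0,0,0],[0.03,-0.06,0.6,0,0,0],[0.03,-0.06,0.6,0,0,0],[0.03,-0.05,0.5,0,0,0],[0,0,0,0,0,0],[0,0,0,0,0,0]]]';  python3 go.py 425.8 387.5 21 1.473
```

```text
clock: 40.1
eef_pos: [427.3, 384.7, 100.3]
tool_rot: [3.14, -0.001, 1.469]
force: [-0.7, 0.0, -0.2]
width: 85.6
pos [427.3 384.7 100.3] rot [ 3.140e+00 -1.000e-03  1.469e+00] w 85.6 t 40.1 F [-0.7  0.  -0.2]
shift [ 0.09 -0.06  2.64] turn [ 0.02 -0.01 -0.03]
clock: 40.6
eef_pos: [426.6, 388.7, 40.1]
tool_rot: [3.133, -0.007, 1.465]
force: [-0.3, 1.2, 0.9]
width: 85.3
pos [426.6 388.7  40.1] rot [ 3.133 -0.007  1.465] w 85.3 t 40.6 F [-0.3  1.2  0.9]
shift [-0.05 -0.03  0.64] turn [ 0.08 -0.07 -0.08]
```

```bash
python3 -m crank '[[[0,-0.05,0.3,0.08,-0.07,-0.08],[0,-0.03,0.35,0,0,0],[0,0,0,0,0,0]]]';  python3 go.py 425.8 387.5 21 1.473; python3 -m crank '[[[0,0,0,0,0,0],[0,0,0,0,0,0],[0,0,0,0,0,0],[0,0,0,0,0,0],[0,0,0,0,0,0]]]' 1; python3 -m crank '[[[0,0,-0.5,0,0,0],[0,0,-1,0,0,0],[0,0,-1,0,0,0],[0,0,-1,0,0,0],[0,0,-1,0,0,0],[0,0,-1,0,0,0],[0,0,0,0,0,0]]]'; python3 go.py 554.9 -221 200 1.473
```

```text
clock: 40.85
eef_pos: [426.7, 389.7, 23.0]
tool_rot: [3.138, -0.003, 1.473]
force: [0.6, -0.9, -0.0]
width: 85.3
pos [426.7 389.7  23. ] rot [ 3.138e+00 -3.000e-03  1.473e+00] w 85.3 t 40.9 F [ 0.6 -0.9 -0. ]
shift [-0.08 -0.02  0.07] turn [ 0.03 -0.03  0.  ]
clock: 41.27
eef_pos: [427.3, 389.9, 24.1]
tool_rot: [3.137, -0.004, 1.473]
force: [-0.5, 0.9, -2.3]
width: 56.9
clock: 41.85
eef_pos: [424.1, 387.1, 192.7]
tool_rot: [-3.14, 0.004, 1.472]
force: [2.0, 0.4, -1.8]
width: 56.8
pos [424.1 387.1 192.7] rot [-3.14   0.004  1.472] w 56.8 t 41.9 F [ 2.   0.4 -1.8]
shift [-19.74   6.33  -0.19] turn [-0.02  0.03 -0.01]
```

```bash
python3 -m crank '[[[-1,0.32,0,0,0,0],[-1,0.32,0,0,0,0],[-1,0.32,0,0,0,0],[-1,0.32,0,0,0,0],[-1,0.32,0,0,0,0],[-1,0.32,0,0,0,0],[-1,0.32,0,0,0,0],[-1,0.32,0,0,0,0],[-1,0.32,0,0,0,0],[-1,0.32,0,0,0,0],[-1,0.32,0,0,0,0],[-1,0.32,0,0,0,0]]]'; python3 -m crank '[[[-0.9,0.3,0,0,0,0],[-0.9,0.3,0,0,0,0],[-0.9,0.3,0,0,0,0],[-0.9,0.3,0,0,0,0],[-0.9,0.3,0,0,0,0],[-0.9,0.3,0,0,0,0],[0,0,0,0,0,0]]]'; python3 go.py 554.9 -221 90 1.473
```

```text
clock: 42.85
eef_pos: [502.7, 14.4, 187.6]
tool_rot: [-3.134, -0.004, 1.494]
force: [0.5, -0.2, -1.7]
width: 56.9
clock: 43.43
eef_pos: [541.6, -168.2, 182.7]
tool_rot: [-3.13, 0.001, 1.484]
force: [0.5, -0.7, -0.8]
width: 56.7
pos [ 541.6 -168.2  182.7] rot [-3.130e+00  1.000e-03  1.484e+00] w 56.7 t 43.4 F [ 0.5 -0.7 -0.8]
shift [-1.71  0.63  3.08] turn [-0.11  0.01  0.11]
```

```bash
python3 -m crank '[[[-0.85,0.3,0,-0.1,0,0.1],[-0.75,0.3,0,0,0,0],[0,0,0.6,0,0,0],[0,0,0.7,0,0,0],[0,0,0.7,0,0,0],[0,0,0.6,0,0,0],[0,0,0.3,0,0,0],[0,0,0,0,0,0],[0,0,0,0,0,0]]]'; python3 go.py 554.9 -221 46 1.473
```

```text
clock: 44.18
eef_pos: [551.7, -222.1, 87.1]
tool_rot: [-3.135, 0.001, 1.467]
force: [-0.8, 0.3, -1.2]
width: 57.0
pos [ 551.7 -222.1   87.1] rot [-3.135e+00  1.000e-03  1.467e+00] w 57.0 t 44.2 F [-0.8  0.3 -1.2]
shift [0.05 0.11 1.37] turn [-0.06  0.01 -0.06]
```

```bash
python3 -m crank '[[[0.05,0.08,0.1,-0.05,0,-0.05],[0,0,0.4,0,0,0],[0,0,0.4,0,0,0],[0,0,0.3,0,0,0],[0,0,0,0,0,0],[0,0,0,0,0,0]]]'; python3 go.py 554.9 -221 45.5 1.473
```

```text
clock: 44.68
eef_pos: [556.9, -220.5, 50.4]
tool_rot: [3.137, 0.002, 1.474]
force: [-0.9, -0.9, -2.0]
width: 57.1
pos [ 556.9 -220.5   50.4] rot [3.137e+00 2.000e-03 1.474e+00] w 57.1 t 44.7 F [-0.9 -0.9 -2. ]
shift [-0.02 -0.06  0.16] turn [0.04 0.02 0.01]
```

```bash
python3 -m crank '[[[0,-0.05,0.12,0.03,0,0],[0,0,0.04,0,0,0],[0,0,0,0,0,0]]]';python3 go.py 554.9 -221 45.5 1.473; python3 -m crank '[[[0,0,0,0,0,0],[0,0,0,0,0,0],[0,0,0,0,0,0],[0,0,0,0,0,0]]]' -1; python3 -m crank '[[[0,0,-0.4,0,0,0],[0,0,-1,0,0,0],[0,0,-1,0,0,0],[0,0,-1,0,0,0],[0,0,-1,0,0,0],[0,0,-1,0,0,0],[0,0,-1,0,0,0],[0,0,-1,0,0,0],[0,0,0,0,0,0]]]'; python3 - <<'E'
from h import *
p=ctrl.get_image("wrist");t=ctrl.get_image("top");s=ctrl.get_image("scene")
a=cv2.resize(p["color"],(400,300));b=cv2.resize(t["color"][120:300,80:330],(400,288));c=cv2.resize(s["color"][140:320,120:370],(400,288))
im=np.zeros((588,800,3),np.uint8);im[:300,:400]=a;im[300:,:400]=b;im[300:,400:]=c
cv2.imwrite("pics/c5.png",im[...,::-1])
C=cloud(t);H=hsv(t);h=H[...,0].astype(int);m=(h>95)&(h<125)&(H[...,1]>170)&(H[...,2]>90)
for cc,st,l in blobs(m,100): print(cc.round(1),st[4],np.nanmedian(C[l],0).round(0))
E
python3 go.py 437.7 -89 230 1.473
```

```text
clock: 44.93
eef_pos: [555.3, -220.7, 45.2]
tool_rot: [3.14, 0.002, 1.474]
force: [-0.5, 0.3, -1.4]
width: 56.7
pos [ 555.3 -220.7   45.2] rot [3.140e+00 2.000e-03 1.474e+00] w 56.7 t 44.9 F [-0.5  0.3 -1.4]
shift [-0.01 -0.01 -0.01] turn [0.01 0.02 0.01]
clock: 45.27
eef_pos: [556.7, -221.5, 46.9]
tool_rot: [3.137, 0.003, 1.474]
force: [-0.7, 0.9, 0.0]
width: 85.7
clock: 46.02
eef_pos: [554.3, -221.6, 286.3]
tool_rot: [3.135, 0.004, 1.471]
force: [-0.0, -0.8, 0.6]
width: 85.6
[ 23.6 188.2] 2217 [568. 807.   9.]
[246.3 186.4] 222 [579.  21.  87.]
[271.6 189.1] 222 [571. -60.  87.]
[297.9 192.2] 218 [ 563. -142.   87.]
[321.5 194.1] 137 [ 558. -215.   86.]
pos [ 551.3 -219.4  279.5] rot [-3.137  0.     1.471] w 85.1 t 46.2 F [ 0.5  0.8 -0.3]
shift [ 3.95 -4.19  1.67] turn [-0.04  0.   -0.01]
```

View pics/c5.png

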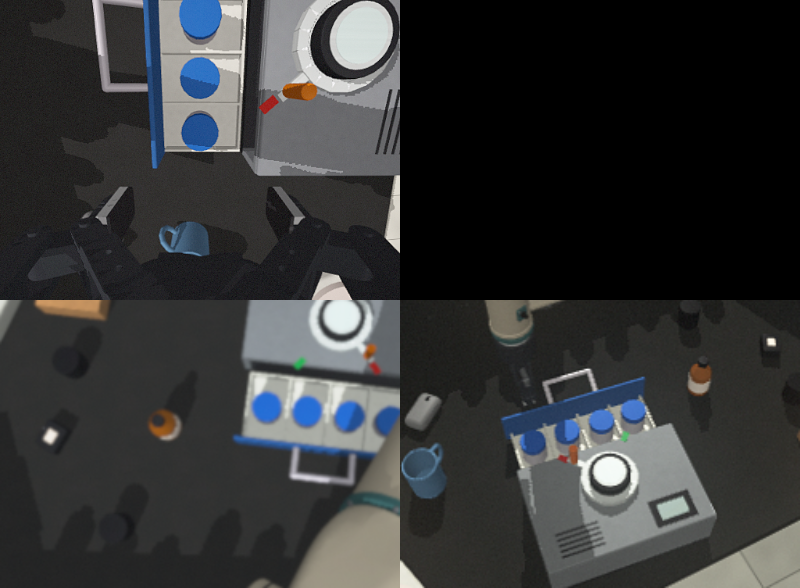

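All four tins stand in their pockets with their tops at 87 mm. The bench has no blue lid left, the look-alikes haven't moved, and the lever is still on red. Back to the handle.

```bash
python3 -m crank '[[[0.8,-0.85,0.3,0,0,0],[0.8,-0.85,0.3,0,0,0],[0.8,-0.85,0.3,0,0,0],[0.8,-0.85,0.3,0,0,0],[0.7,-0.75,0.4,0,0,0],[0,0,0.5,0,0,0],[0,0,0,0,0,0],[0,0,0,0,0,0]]]' -0.2; python3 go.py 437.7 -89 90 1.473
```

```text
clock: 46.83
eef_pos: [423.4, -83.8, 205.3]
tool_rot: [-3.115, 0.002, 1.471]
force: [0.4, -0.9, -0.1]
width: 51.0
pos [423.4 -83.8 205.3] rot [-3.115e+00  2.000e-03  1.471e+00] w 51.0 t 46.8 F [ 0.4 -0.9 -0.1]
shift [-0.12  0.59  3.83] turn [-0.26  0.02 -0.02]
```

```bash
python3 -m crank '[[[-0.12,0.55,0.3,-0.25,0,0],[0,0.05,0.6,0,0,0],[0,0,0.6,0,0,0],[0,0,0.3,0,0,0],[0,0,0,0,0,0],[0,0,0,0,0,0]]]'; python3 go.py 437.7 -89 90 1.473
```

```text
clock: 47.33
eef_pos: [445.2, -93.8, 149.7]
tool_rot: [3.139, 0.004, 1.466]
force: [0.4, -0.3, 0.1]
width: 51.1
pos [445.2 -93.8 149.7] rot [3.139 0.004 1.466] w 51.1 t 47.3 F [ 0.4 -0.3  0.1]
shift [ 0.14 -0.27  1.99] turn [ 0.03  0.04 -0.07]
```

```bash
python3 -m crank '[[[0.14,-0.3,0.3,0,0,-0.05],[0,0,0.3,0,0,0],[0,0,0,0,0,0]]]'; python3 go.py 437.7 -89 90 1.473; python3 -m crank '[[[0,-0.05,0.5,0,0,0],[0,-0.05,0.5,0,0,0],[0,0,0.3,0,0,0],[0,0,0,0,0,0],[0,0,0,0,0,0]]]'; python3 go.py 437.7 -89 90 1.473
```

```text
clock: 47.58
eef_pos: [439.2, -90.3, 133.0]
tool_rot: [3.134, 0.005, 1.47]
force: [-0.6, 0.4, 0.4]
width: 51.4
pos [439.2 -90.3 133. ] rot [3.134 0.005 1.47 ] w 51.4 t 47.6 F [-0.6  0.4  0.4]
shift [ 0.05 -0.07  1.43] turn [ 0.07  0.05 -0.03]
clock: 48.0
eef_pos: [441.5, -92.1, 95.6]
tool_rot: [3.126, 0.006, 1.469]
force: [0.1, 0.1, -0.2]
width: 50.9
pos [441.5 -92.1  95.6] rot [3.126 0.006 1.469] w 50.9 t 48.0 F [ 0.1  0.1 -0.2]
shift [ 0.09 -0.14  0.18] turn [ 0.15  0.05 -0.04]
```

Grip, then push home gently so the tins don't tip.

```bash
python3 -m crank '[[[0.05,-0.1,0.17,0.1,0.05,0],[0,0,0,0,0,0]]]'; python3 -m crank '[[[0,0,0,0,0,0],[0,0,0,0,0,0],[0,0,0,0,0,0],[0,0,0,0,0,0],[0,0,0,0,0,0],[0,0,0,0,0,0]]]' 1;python3 -m crank '[[[0,0.1,0,0,0,0],[0,0.2,0,0,0,0],[0,0.3,0,0,0,0],[0,0.35,0,0,0,0],[0,0.35,0,0,0,0],[0,0.35,0,0,0,0],[0,0.35,0,0,0,0],[0,0.35,0,0,0,0],[0,0.35,0,0,0,0],[0,0.25,0,0,0,0],[0,0.1,0,0,0,0],[0,0,0,0,0,0]]]';python3 go.py 587 -104 90 1.473
```

```text
clock: 48.17
eef_pos: [440.0, -90.7, 91.4]
tool_rot: [3.134, 0.0, 1.468]
force: [0.5, 0.6, -1.2]
width: 51.4
clock: 48.67
eef_pos: [440.4, -90.8, 92.6]
tool_rot: [3.133, 0.0, 1.468]
force: [-0.1, -0.6, -1.6]
width: 10.1
clock: 49.67
eef_pos: [535.8, -100.6, 92.6]
tool_rot: [-3.141, -0.0, 1.469]
force: [-3.0, -0.3, 3.5]
width: 9.3
pos [ 535.8 -100.6   92.6] rot [-3.141 -0.     1.469] w 9.3 t 49.7 F [-3.  -0.3  3.5]
shift [0.06 1.71 0.08] turn [-0.01 -0.   -0.03]
```

```bash
python3 -m crank '[[[0,0.15,0,0,0,0],[0,0.25,0,0,0,0],[0,0.3,0,0,0,0],[0,0.3,0,0,0,0],[0,0.25,0,0,0,0],[0,0.2,0,0,0,0],[0,0.15,0,0,0,0],[0,0.1,0,0,0,0],[0,0.1,0,0,0,0],[0,0.1,0,0,0,0],[0,0.1,0,0,0,0]]]';python3 go.py 587 -104 90 1.473;python3 -m crank '[[[0,0.12,0,0,0,0],[0,0.12,0,0,0,0],[0,0.12,0,0,0,0],[0,0.12,0,0,0,0]]]'; python3 go.py 587 -104 90 1.473
```

```text
clock: 50.58
eef_pos: [587.0, -105.8, 92.6]
tool_rot: [-3.113, -0.005, 1.468]
force: [-9.2, 1.0, 8.7]
width: 9.6
pos [ 587.  -105.8   92.6] rot [-3.113 -0.005  1.468] w 9.6 t 50.6 F [-9.2  1.   8.7]
shift [ 0.06 -0.    0.09] turn [-0.28 -0.05 -0.05]
clock: 50.92
eef_pos: [586.6, -105.7, 92.6]
tool_rot: [-3.081, -0.01, 1.466]
force: [-10.8, 1.3, 9.1]
width: 10.2
pos [ 586.6 -105.7   92.6] rot [-3.081 -0.01   1.466] w 10.2 t 50.9 F [-10.8   1.3   9.1]
shift [0.06 0.01 0.09] turn [-0.57 -0.1  -0.06]
```

Home: 10 N reaction at the original handle position. Release, rise above the post, and turn back.

```bash
python3 -m crank '[[[0,0,0,0,0,0],[0,0,0,0,0,0],[0,0,0,0,0,0]]]' 0; python3 -m crank '[[[0,0,-0.6,0,0,0],[0,0,-1,-0.3,0,0],[0,0,-1,-0.3,0,0],[0,0,-1,0,0,0],[0,0,-1,0,0,0],[0,0,-1,0,0,0],[0,0,0,0,0,0]]]'; python3 -m crank '[[[0,0,0,0,0,-1],[0,0,0,0,0,-1],[0,0,0,0,0,-1],[0,0,0,0,0,-1],[0,0,0,0,0,-1],[0,0,0,0,0,-1],[0,0,0,0,0,-1],[0,0,0,0,0,-1],[0,0,0,0,0,-1],[0,0,0,0,0,-1],[0,0,0,0,0,-1],[0,0,0,0,0,-1]]]'; python3 -m crank '[[[0,0,0,0,0,-1],[0,0,0,0,0,-1],[0,0,0,0,0,-1],[0,0,0,0,0,-1],[0,0,0,0,0,-1],[0,0,0,0,0,-1],[0,0,0,0,0,-1],[0,0,0,0,0,-1],[0,0,0,0,0,-1],[0,0,0,0,0,-1],[0,0,0,0,0,0],[0,0,0,0,0,0]]]'; python3 go.py 671.5 -168 230 -2.49
```

```text
clock: 51.17
eef_pos: [587.9, -105.5, 92.4]
tool_rot: [-3.083, -0.01, 1.466]
force: [1.0, 1.0, -0.6]
width: 42.6
clock: 51.75
eef_pos: [595.8, -106.6, 265.8]
tool_rot: [3.127, -0.01, 1.468]
force: [1.5, -0.6, -0.2]
width: 42.9
clock: 52.75
eef_pos: [606.9, -104.3, 268.3]
tool_rot: [3.12, 0.036, 2.788]
force: [0.1, 0.1, -0.3]
width: 43.0
clock: 53.75
eef_pos: [614.8, -102.3, 265.8]
tool_rot: [-3.114, 0.05, -2.393]
force: [0.0, -0.7, -0.9]
width: 42.4
pos [ 614.8 -102.3  265.8] rot [-3.114  0.05  -2.393] w 42.4 t 53.8 F [ 0.  -0.7 -0.9]
shift [ 0.17 -2.86  1.27] turn [-0.24  0.49  0.92]
```

```bash
python3 -m crank '[[[0.1,-0.8,0.1,-0.2,0.45,0.5],[0,-0.9,0.3,0,0,0.4],[0,-0.8,0.3,0,0,0],[0,-0.3,0.3,0,0,0],[0,0,0,0,0,0],[0,0,0,0,0,0]]]'; python3 go.py 671.5 -168 230 -2.49; python3 - <<'E'
from h import *
p=ctrl.get_image("wrist");show(p,"w6.png",W=480)
X=cloud(p).reshape(-1,3);u=np.array([.9952,-.0978]);v=np.array([.0978,.9952]);c=np.array([764,-122])
q=np.c_[(X[:,:2]-c)@u,(X[:,:2]-c)@v,X[:,2]]
k=(abs(q[:,2]-112)<8)&(q[:,0]<-150)&(q[:,0]>-220)&(abs(q[:,1])<40);print("handle",k.sum(),np.percentile(q[k],[2,50,98],axis=0).round(1) if k.sum() else "")
E
python3 meas.py
```

```text
clock: 54.25
eef_pos: [666.4, -168.0, 233.3]
tool_rot: [-3.141, 0.002, -2.503]
force: [0.1, 0.1, -0.5]
width: 42.8
pos [ 666.4 -168.   233.3] rot [-3.141e+00  2.000e-03 -2.503e+00] w 42.8 t 54.2 F [ 0.1  0.1 -0.5]
shift [-0.14 -0.1   0.11] turn [-0.01  0.02 -0.13]
handle 1084 [[-184.   -38.5  108.4]
 [-177.8   -1.7  112.5]
 [-172.5   38.1  114.4]]
red [ 649.3 -184.9] green [656.8 -41. ] sep 144.1 axis [ 738.6 -117.4] yaw -0.053 post [ 671.  -168.7] rad 8.8 topz 194.2 r 84.9 theta 0.048 median [ 670.4 -169.2  194.2]
```

View pics/w6.png

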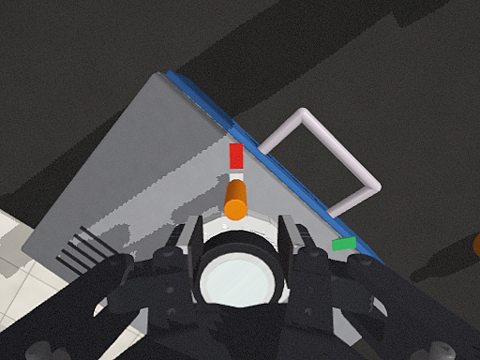

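The tray is home: the handle is at -177.8 mm, and it was -178.3 mm before. The picture shows the lever post at (236,205), in line with the red bar at (237,155). My printed theta is 0.05 too high because the marks' midpoint is off the unit's axis, so it reads about 0. Descend onto the post.

```bash
python3 go.py 671 -168.7 163 -2.49; python3 -m crank '[[[-0.13,-0.08,0.4,0,0,-0.1],[0,0,0.5,0,0,0],[0,0,0,0,0,0]]]'; python3 go.py 671 -168.7 163 -2.49
```

```text
pos [ 666.  -167.2  233.7] rot [-3.141e+00  2.000e-03 -2.502e+00] w 42.7 t 54.4 F [-0.4 -0.1  0. ]
shift [-0.1  -0.14  2.36] turn [-0.01  0.02 -0.11]
clock: 54.6
eef_pos: [671.2, -163.2, 207.9]
tool_rot: [-3.139, 0.005, -2.487]
force: [-0.7, 1.5, -0.6]
width: 42.7
pos [ 671.2 -163.2  207.9] rot [-3.139  0.005 -2.487] w 42.7 t 54.6 F [-0.7  1.5 -0.6]
shift [ 0.12 -0.14  1.5 ] turn [-0.02  0.05  0.03]
```

```bash
python3 -m crank '[[[0.1,-0.14,0.3,0,0.05,0],[0,0,0.4,0,0,0],[0,0,0.4,0,0,0],[0,0,0.3,0,0,0],[0,0,0,0,0,0],[0,0,0,0,0,0]]]'; python3 go.py 671 -168.7 163 -2.49
```

```text
clock: 55.1
eef_pos: [671.6, -166.3, 162.2]
tool_rot: [-3.14, 0.001, -2.484]
force: [0.5, -0.0, 0.5]
width: 43.0
pos [ 671.6 -166.3  162.2] rot [-3.140e+00  1.000e-03 -2.484e+00] w 43.0 t 55.1 F [ 0.5 -0.   0.5]
shift [ 0.06 -0.05 -0.03] turn [-0.01  0.01  0.06]
```

```bash
cat > phi.py <<'E'
import numpy as np
from cell import ctrl
s=ctrl.read_state();v=s["eef_pos"][:2]-np.array([738.8,-117.2]);ph=np.arctan2(v[1],v[0])%(2*np.pi)
print("r",np.hypot(*v).round(1),"theta",round(3.793-ph,3),"yaw-phi",round((s["tool_rot"][2]%(2*np.pi))-ph,3),"F",s["force"].round(1),"tilt",s["tool_rot"][:2].round(3),"w",round(s["width"],1))
E
python3 -m crank '[[[0,0,0,0,0,0],[0,0,0,0,0,0],[0,0,0,0,0,0],[0,0,0,0,0,0],[0,0,0,0,0,0]]]' 1; python3 phi.py; python3 -m crank '[[[-0.007,0.198,0,0,0,0.667],[-0.007,0.198,0,0,0,0.667],[-0.007,0.198,0,0,0,0.667],[-0.007,0.198,0,0,0,0.667],[-0.007,0.198,0,0,0,0.667],[-0.007,0.198,0,0,0,0.667],[-0.007,0.198,0,0,0,0.667],[-0.007,0.198,0,0,0,0.667],[-0.007,0.198,0,0,0,0.667],[0,0,0,0,0,0]]]'; python3 phi.py
```

```text
clock: 55.52
eef_pos: [671.7, -166.6, 162.3]
tool_rot: [-3.14, 0.001, -2.484]
force: [0.9, -1.0, -2.3]
width: 16.2
r 83.4 theta 0.016 yaw-phi 0.022 F [ 0.9 -1.  -2.3] tilt [-3.14e+00  1.00e-03] w 16.2
clock: 56.35
eef_pos: [655.6, -114.2, 162.3]
tool_rot: [-3.141, 0.007, -3.139]
force: [0.5, 0.7, -3.2]
width: 16.6
r 83.2 theta 0.688 yaw-phi 0.039 F [ 0.5  0.7 -3.2] tilt [-3.141  0.007] w 16.6
```

```bash
python3 -m crank '[[[-0.007,0.198,0,0,0,0.667],[-0.007,0.198,0,0,0,0.667],[-0.007,0.198,0,0,0,0.667],[-0.007,0.198,0,0,0,0.667],[-0.007,0.198,0,0,0,0.667],[-0.007,0.198,0,0,0,0.667],[-0.007,0.198,0,0,0,0.667],[-0.007,0.198,0,0,0,0.667],[0,0,0,0,0,0],[0,0,0,0,0,0]]]'; python3 phi.py; python3 go.py 676.4 -59 162 2.393
```

```text
clock: 57.18
eef_pos: [669.9, -70.0, 162.3]
tool_rot: [3.14, 0.008, 2.585]
force: [-0.3, -1.2, -1.4]
width: 16.4
r 83.5 theta 1.252 yaw-phi 0.044 F [-0.3 -1.2 -1.4] tilt [3.14  0.008] w 16.4
pos [669.9 -70.  162.3] rot [3.14  0.008 2.585] w 16.4 t 57.2 F [-0.3 -1.2 -1.4]
shift [0.01 0.42 0.01] turn [0.02 0.08 1.83]
```

```bash
python3 -m crank '[[[0,0.14,0,0,0,0.47],[0,0.14,0,0,0,0.47],[0,0.1,0,0,0,0.3],[0,0,0,0,0,0],[0,0,0,0,0,0]]]'; python3 phi.py
```

```text
clock: 57.6
eef_pos: [675.7, -62.3, 162.3]
tool_rot: [3.139, 0.007, 2.463]
force: [1.2, 0.5, -1.7]
width: 16.5
r 83.6 theta 1.367 yaw-phi 0.037 F [ 1.2  0.5 -1.7] tilt [3.139 0.007] w 16.5
```

```bash
python3 -m crank '[[[0,0.1,0,0,0,0.3],[0,0,0,0,0,0],[0,0,0,0,0,0]]]'; python3 phi.py
```

```text
clock: 57.85
eef_pos: [677.1, -60.7, 162.3]
tool_rot: [3.138, 0.006, 2.437]
force: [1.3, 0.2, -1.9]
width: 16.0
r 83.7 theta 1.393 yaw-phi 0.037 F [ 1.3  0.2 -1.9] tilt [3.138 0.006] w 16.0
```

```bash
python3 -m crank '[[[0,0,0,0,0,0],[0,0,0,0,0,0],[0,0,0,0,0,0]]]' 0; python3 phi.py; python3 -m crank '[[[0,0,-0.5,0,0,0],[0,0,-0.8,0,0,0],[0,0,-0.8,0,0,0],[0.3,0,-0.7,0,0,0],[0.3,0,-0.4,0,0,0],[0,0,0,0,0,0],[0,0,0,0,0,0]]]'; python3 meas.py; python3 -c "
from h import *
p=ctrl.get_image('wrist');show(p,'w7.png',W=560)"; python3 meas.py
```

```text
clock: 58.1
eef_pos: [676.8, -62.2, 163.2]
tool_rot: [3.138, 0.006, 2.438]
force: [-0.1, -0.1, -0.6]
width: 42.9
r 82.9 theta 1.377 yaw-phi 0.023 F [-0.1 -0.1 -0.6] tilt [3.138 0.006] w 42.9
clock: 58.68
eef_pos: [660.3, -52.9, 263.5]
tool_rot: [3.14, 0.006, 2.438]
force: [0.5, 0.2, -0.5]
width: 42.5
red [ 649.1 -184.4] green [657.  -40.4] sep 144.2 axis [ 738.6 -117.1] yaw -0.055 post [675.  -60.4] rad 8.9 topz 194.3 r 85.1 theta 1.423 median [674.4 -59.7 194.3]
red [ 649.2 -184.2] green [656.8 -40.2] sep 144.2 axis [ 738.5 -116.8] yaw -0.053 post [674.9 -60.1] rad 8.7 topz 194.3 r 85.2 theta 1.424 median [674.4 -59.6 194.3]
```

View pics/w7.png

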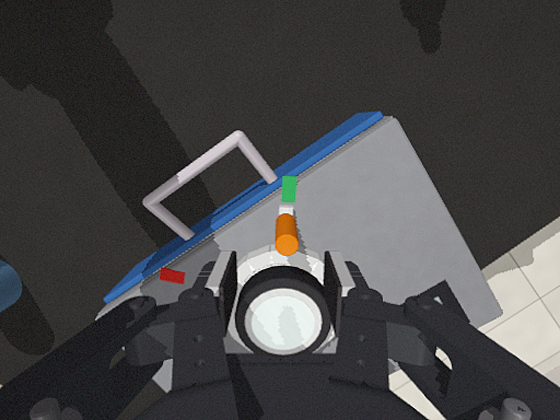

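The lever (287,235) is almost in line with the green bar (289,188). The camera gives 1.423 − 0.05 ≈ 1.373, about 0.027 rad short. I'll regrip and nudge it.

```bash
python3 go.py 675.5 -60 163 2.42; python3 -m crank '[[[-0.45,0.1,0.6,0,0,0.15],[0,0,0.5,0,0,0],[0,0,0,0,0,0],[0,0,0,0,0,0]]]'; python3 go.py 675.5 -60 163 2.42
```

```text
pos [660. -53. 262.] rot [-3.141  0.004  2.437] w 42.8 t 58.8 F [ 0.1 -0.1 -0.1]
shift [-0.53  0.16  3.3 ] turn [-0.    0.04  0.17]
clock: 59.17
eef_pos: [671.6, -60.3, 223.8]
tool_rot: [-3.137, 0.0, 2.421]
force: [-0.2, -0.1, 0.7]
width: 42.6
pos [671.6 -60.3 223.8] rot [-3.137  0.     2.421] w 42.6 t 59.2 F [-0.2 -0.1  0.7]
shift [-0.09  0.1   2.03] turn [-0.04  0.    0.01]
```

```bash
python3 -m crank '[[[-0.09,0.1,0.3,0,0,0],[0,0,0.5,0,0,0],[0,0,0.5,0,0,0],[0,0,0.5,0,0,0],[0,0,0.15,0,0,0],[0,0,0,0,0,0],[0,0,0,0,0,0]]]'; python3 go.py 675.5 -60 163 2.42; python3 phi.py
```

```text
clock: 59.75
eef_pos: [677.4, -59.8, 162.1]
tool_rot: [-3.138, 0.001, 2.421]
force: [0.0, -0.3, 0.4]
width: 42.4
pos [677.4 -59.8 162.1] rot [-3.138e+00  1.000e-03  2.421e+00] w 42.4 t 59.8 F [ 0.  -0.3  0.4]
shift [ 0.05 -0.05 -0.03] turn [-0.03  0.01  0.01]
r 84.0 theta 1.403 yaw-phi 0.031 F [ 0.  -0.3  0.4] tilt [-3.138e+00  1.000e-03] w 42.4
```

```bash
python3 -m crank '[[[0,0.04,0,0,0,0.1],[0,0,0,0,0,0]]]'; python3 phi.py; python3 -m crank '[[[0,0,0,0,0,0],[0,0,0,0,0,0],[0,0,0,0,0,0],[0,0,0,0,0,0],[0,0,0,0,0,0]]]' 1; python3 phi.py;python3 -m crank '[[[0,0,0,0,0,0],[0,0,0,0,0,0],[0,0,0,0,0,0]]]' 0; python3 phi.py; python3 -m crank '[[[0,0,-0.5,0,0,0],[0,0,-0.8,0,0,0],[0,0,-0.8,0,0,0],[0.3,0,-0.7,0,0,0],[0.3,0,-0.4,0,0,0],[0,0,0,0,0,0],[0,0,0,0,0,0]]]'; python3 meas.py;python3 meas.py
```

```text
clock: 59.92
eef_pos: [679.2, -58.9, 163.5]
tool_rot: [-3.139, 0.003, 2.41]
force: [0.0, -0.2, 0.6]
width: 42.6
r 83.4 theta 1.426 yaw-phi 0.043 F [ 0.  -0.2  0.6] tilt [-3.139e+00  3.000e-03] w 42.6
clock: 60.33
eef_pos: [679.8, -59.1, 165.4]
tool_rot: [-3.141, 0.005, 2.41]
force: [0.2, 0.6, -1.7]
width: 16.2
r 82.8 theta 1.429 yaw-phi 0.046 F [ 0.2  0.6 -1.7] tilt [-3.141  0.005] w 16.2
clock: 60.58
eef_pos: [680.2, -59.1, 165.8]
tool_rot: [-3.141, 0.006, 2.41]
force: [-0.3, 0.3, -0.6]
width: 42.8
r 82.5 theta 1.433 yaw-phi 0.05 F [-0.3  0.3 -0.6] tilt [-3.141  0.006] w 42.8
clock: 61.17
eef_pos: [665.7, -46.2, 265.2]
tool_rot: [-3.141, 0.005, 2.41]
force: [-0.2, -0.4, -0.1]
width: 42.8
red [ 649.  -184.2] green [657.  -40.1] sep 144.3 axis [ 738.5 -116.9] yaw -0.055 post [677.1 -57.6] rad 8.6 topz 194.2 r 85.4 theta 1.462 median [676.7 -57.4 194.2]
red [ 649.  -184.3] green [656.8 -40.2] sep 144.3 axis [ 738.4 -116.8] yaw -0.054 post [677.  -57.7] rad 8.7 topz 194.2 r 85.3 theta 1.463 median [676.5 -57.5 194.2]
```

Now about 1.405–1.41, within roughly half a degree of green. Last overall check, then hand in.

```bash
python3 -m crank '[[[1,0,-0.5,0,0,0],[1,0,-0.5,0,0,0],[1,0,-0.3,0,0,0],[0.5,0,0,0,0,0],[0,0,0,0,0,0],[0,0,0,0,0,0]]]'; python3 - <<'E'
from h import *
p=ctrl.get_image("wrist");s=ctrl.get_image("scene")
X=cloud(p).reshape(-1,3);u=np.array([.9952,-.0978]);v=np.array([.0978,.9952]);c=np.array([764,-122])
q=np.c_[(X[:,:2]-c)@u,(X[:,:2]-c)@v,X[:,2]]
k=(abs(q[:,2]-112)<8)&(q[:,0]<-150)&(q[:,0]>-330)&(abs(q[:,1])<40);print("handle",k.sum(),np.percentile(q[k],[2,50,98],axis=0).round(1) if k.sum() else "")
im=np.hstack([cv2.resize(p["color"],(400,300)),cv2.resize(s["color"][110:320,90:370],(400,300))]);cv2.imwrite("pics/f8.png",im[...,::-1])
E
```

```text
clock: 61.77
eef_pos: [581.8, 23.9, 294.0]
tool_rot: [-3.127, -0.005, 2.406]
force: [1.5, -0.4, -0.8]
width: 42.3
handle 404 [[-184.2  -38.2  107.5]
 [-180.9   -9.7  112.4]
 [-173.3   38.7  114.3]]
```

View pics/f8.png

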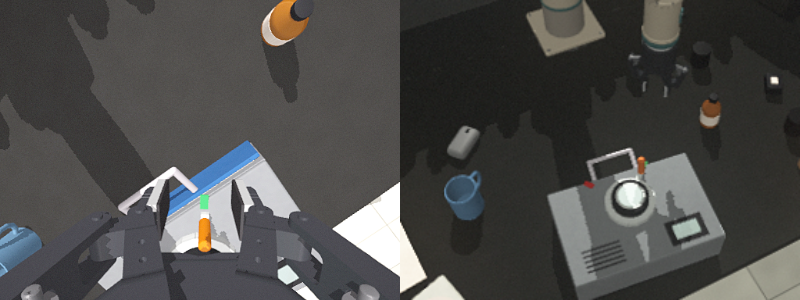

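```bash
python3 -c "
from cell import ctrl
print(ctrl.finish_job())"
```

```text
the job is handed in; nothing more can be done
None
```

The job is handed in at about 62 s of the 210 s allowed; finishing gave no verdict. I turned the collar back to the red stop, pulled the tray out to its stop, stood all four blue-lidded tins in it one to a pocket, pushed it home and turned the lever to the green mark.

**Last checks**
- **Tins:** all four lids measured at 86–87 mm in the tray just before I closed it. I could not see inside the tray after that. One tin was knocked aside during the run, so I found it again before picking it up.
- **Tray:** at the end of the push it met a firm stop, about 10 N. The handle bar was then within 0.5 mm of where it started. In the last view the bar's middle read 3 mm different, with the gripper hiding part of the bar; its near and far edges were unchanged.
- **Collar:** my first try left it about 0.027 rad short, so I gripped it again and nudged it on. It now reads 1.40–1.415 rad against a target of 1.40. My collar script reads 0.05 too high, and I allowed for that.
- **Rest of the bench:** the bottle, mug, mouse, adapter and the one black look-alike in full view looked undisturbed; the other was only partly in view. I did not re-measure any of them. The gripper was open and clear of everything.

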